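# Hang a coated coupon to dry in self-closing tweezers

## Robot

A 7-joint arm with a two-finger parallel gripper is mounted at the origin on a cart in front of the work surface, level with it; the furniture and walls round the work are solid. World frame = base frame: x ahead of the robot, y to its left, z up, the work surface at z = 0. Lengths are in m, angles in rad, forces in N, time in s.
With the tool pointing down it reaches from about 0.4 to 0.875 m from the base axis. Payload 4.4 kg.
Tool frame: the origin (TCP) lies at the very end of the fingers, on their centre line; the grasp point (between the pads) lies 19 mm behind it; z points along the fingers, y is the line along which they close (so a half turn about z gives the same grasp; the last joint's range is limited). The gripper opens to 85 mm and grips with 20 to 120 N. Pads are 22 mm wide; open, the fingers measure 114 mm over their backs; the gripper's body (76 mm by 85 mm) begins 54 mm behind the grasp point. The pads swing forward as they close: fully open they stand 13 mm farther back than shut.
Start: joints at [-0.066, 0.628, 0.038, 1.517, -0.027, 0.996, -0.02], TCP at [0.65, 0, 0.231] pointing down, gripper open.
Joint ranges: [-3.06, 3.06], [-0.37, 2.12], [-1.25, 1.32], [0.18, 2.47], [-1.1, 4.24], [0.23, 1.98], [-2.94, 2.94]. Speed limits (rad/s): [2.57, 2.57, 3.14, 3.14, 3.14, 3.14, 3.14].

## Interface

Orientations are given as a unit quaternion [x, y, z, w].
In Python, from bench import manip, optics gives the robot as it stands.
- The arm moves only by the tool apply_moves, never from a script. Its argument "series" is a list of rows, each a list of 7 numbers: the turn, a rotation vector about the tool's x, y, z in units of pi/4 rad (1.0 is pi/4 rad), then the shift along the tool's x, y, z in units of 200 mm (1.0 is 200 mm), then the opening, from 0 (shut) to 1 (fully open). In form: [[wx, wy, wz, tx, ty, tz, gripper], ...]. A call has 1 to 20 rows; each row is the pose to reach, as a shift and turn from the pose commanded when the call began, along the tool's axes at that moment; what a row does not reach only later rows make up. A row lasts 1/10 s, in which the tool goes at most 50 mm and 8.59 degrees, less where a joint would pass 70% of its speed; a pose out of reach is approached as far as the arm can. A call with a number of a shift or a turn outside -1 to 1 is refused whole. A call with a gripper value outside its range is refused whole. The fingers move at their own pace and stop on an object; "newtons" is the grip in N (left out, the last holds). Time passes only in rows, so rows that repeat a pose let the fingers close. It gives the time, the measured TCP pose, the force, the opening and the grip force at its end, in the units of the state.
- manip.get_state(): the state, without advancing time (a new reading comes with each control period).
- optics.grab_frame(name): name is "scene" or "side" or "wrist"; returns a dict with "img" (420x560x3 uint8, red, green, blue), "camera_matrix" (3x3 intrinsics, pixels), "T" (4x4, takes a point from camera to world coordinates). Camera axes: x right, y up, looking along -z (the intrinsics and any distortion apply to the point x, -y, -z); pixel columns grow to the right and rows downward; lengths in m; the calibration is good to about 2 mm. A picture is of the moment at which its call begins. There is no depth.
- manip.job_done(): hands the job in; it is judged then, once.
The state is a dict: "t": time; "joint_pos": joint angles; "joint_vel": joint speeds; "joint_torque": joint torques, N m; "eef_pos": TCP position; "tcp_rot": TCP orientation; "ft_force": force on the tool from outside, world axes, zero at the start; "moment": the same for the moment, N m; "opening": finger opening in m; "finger_force": force on a finger pad.
Only numpy, scipy, OpenCV 4.12 (cv2) and the standard library are available. Lean on these libraries where they do the work, as an engineer would, in place of code of your own. Each camera call takes 0.05 s, during which the arm holds its last target. There are 200 camera calls.

## Task

The long coupon in the draining rack is ready to dry. Take the self-closing tweezers from their rest, squeeze them open over the bare top end of the long coupon and let them close on it, lift it out and hang the tweezers by their ring on the free peg of the drying stand, so that the coupon hangs still, straight down and clear of the stand. The gripper must never touch a coupon; leave the two short coupons, the tweezers already hanging and the jar, bottles and vials standing round as they are.

Things in the scene. Friction and masses are not known exactly. Their poses are not given: they have to be found in the camera images.
- tweezers: Loose steel cross-lock tweezers, 185 mm long, 84 g: the spring arms shut the jaws, squeezing opens them. Origin at the arms' pivot, in a solid ferrule (x = -8 to 24 mm, 14 wide, 11 thick; gripping it opens nothing). x runs from jaw tips (x = -130) to ring (x = 40), y is the squeezing direction, z normal to the flat. At the start slopes 45 deg in its rest: jaws low, z up and to the jaw side
- limb_l (a joint): Angle of each tweezers arm in rad (both move alike): 0 shut and empty, 0.085 stop, about 0.017 on the 4 mm coupon. Jaw gap = 242 mm x angle; width over the thumb plates = 32 mm - 110 mm x angle. Squeezing force at the plates: 11 N before empty jaws part, 12 N on the coupon, 17 N at the stop; a lighter grip on the plates carries the tool shut. Shut jaws press the coupon with 5 N
- squeeze (a point): Point midway between the tweezers' two ridged thumb plates (at x = -55 mm in the tweezers' frame, same axes), where the arms are squeezed. Plates 34 mm long in x, 14 mm high in z, outer faces at y = +16 and -16 mm when shut
- ring (a point): Centre of the tweezers' hanging ring (x = 40 mm in the tweezers' frame, same axes): 6 mm wire, 18 mm clear hole, 30 mm outside, hole axis along z
- jaws (a point): Midway between the tweezers' two jaw pads (x = -121 mm in the tweezers' frame, same axes). Each pad is 18 mm long in x (-130 to -112), 12 mm high in z, 5 mm thick in y; the arms cross at x = -104
- tweezers_rest: Fixed aluminium rest: base plate 150 x 70 x 6 mm; at x = 43 mm two cheeks 21 mm apart, 114 mm high, with a cross pin under the ferrule; at x = -65 mm a toe lip 19 mm high before the jaw tips. The tweezers lift straight up out of it. Origin at the centre of the underside; x from jaw end to ring end, z up
- long_coupon: Loose flat coupon 80 x 30 x 4 mm, about 40 g, the longest of three: coated dark grey, the top 24 mm bare aluminium. Origin at the centre of its lower end; z along its length to the bare end (z = 80 mm), y through its thickness, x across its width. Stands in a slot, leaning back 20 deg in its own plane, top to the rack's +x
- short_coupon_1: Loose short coupon 60 x 30 x 4 mm, otherwise like the long one (bare top at z = 60 mm); stays in its slot
- short_coupon_2: Second loose short coupon, the same as short_coupon_1; stays in its slot
- draining_rack: Fixed white slotted block on a steel plate 110 x 124 mm; three slots side by side along y, 32 mm apart, 6 mm wide, 34 mm deep along the 20 deg lean (tops lean to +x). Each holds one coupon, which slides out along its own length. Block up to 65 mm high. Origin at the centre of the underside, z up
- drying_stand: Fixed steel stand: drip tray 110 x 300 x 14 mm; two posts at x = 35, y = +-132 mm carry a 12 mm cross rail along y, 280 mm up, with two pegs 116 mm apart that point to -x. Origin at the centre of the underside
- free_peg: The empty peg: clamp block 24 x 22 x 24 mm centred on the rail (origin), from which an 8 mm round peg runs to -x and 12 deg upward: axis from (-10, 0, 0) to its tip at (-47, 0, 7.5) mm. Axes as the stand's
- used_peg: The same kind of peg with other tweezers hanging on it
- hanging_tweezers: Loose second tweezers, shut on a short coupon, hanging on the used peg: 32 mm wide, reaching 216 mm below the ring. Origin at the centre of the ring, z up
- jar: Loose clear specimen jar with lid, 65 mm across, 99 mm high, standing behind the rack and the rest; origin at the centre of its underside
- wash_bottle: Loose white wash bottle with bent spout, 63 x 108 x 201 mm; origin at the centre of its underside
- dropper_bottle: Loose amber dropper bottle with a black pipette cap, 33 mm across, 102 mm high; origin at the centre of its underside
- vial_a: Loose amber vial with black cap, 26 mm across, 79 mm high; origin at the centre of its underside
- vial_b: Loose amber vial, the same as vial_a

How it is judged:
On the way, in this order (a step that is already met when the one before it is completed fails the run):
1. the tweezers, squeezed open, stand with their jaws round the bare end of the long coupon (value of joint limb_l above 0.04 rad and z of jaws in the frame of long_coupon between 0.058 and 0.084 m and x of jaws in the frame of long_coupon between -0.012 and 0.012 m and y of jaws in the frame of long_coupon between -0.009 and 0.009 m), for 0.1 s.
2. the tweezers have closed on the long coupon and carry it out of its slot (value of joint limb_l between 0.009 and 0.03 rad and height (world z) of long_coupon above 0.07 m and distance between jaws and long_coupon between 0.055 and 0.09 m), for 0.2 s.
At the end, for the whole second after the job is handed in: The tweezers hang by their ring on the free peg (within 10 mm of its axis sideways), shut on the bare end of the long coupon (jaw centre at most 22 mm below its top, 13 mm off its middle); the coupon is within 17 degrees of upright, clear of the stand and at rest (x of ring in the frame of free_peg between -0.05 and -0.01 m and y of ring in the frame of free_peg between -0.01 and 0.01 m and z of ring in the frame of free_peg between -0.014 and 0.012 m and value of joint limb_l between 0.009 and 0.03 rad and z of jaws in the frame of long_coupon between 0.058 and 0.084 m and x of jaws in the frame of long_coupon between -0.013 and 0.013 m and angle between each of long_coupon, hanging_tweezers's own z axis and vertical below 0.3 rad and contact force between long_coupon and drying_stand below 0.05 N and linear speed of each of tweezers, long_coupon below 0.1 m/s); the robot touches nothing.
It fails at once if the gripper or arm touches a coupon (contact force between any of the fingers, the arm and long_coupon above 0.5 N or contact force between any of the fingers, the arm and short_coupon_1 above 0.5 N or contact force between any of the fingers, the arm and short_coupon_2 above 0.5 N).
It fails at once if a short coupon is pulled or pushed more than 15 mm from its place (distance of any of short_coupon_1, short_coupon_2 from where it was at the start of the episode above 0.015 m).
It fails at once if the tweezers already hanging are shifted by more than 30 mm (distance of hanging_tweezers from where it was at the start of the episode above 0.03 m).
It fails at once if the jar, a bottle or a vial is pushed more than 25 mm or knocked over (distance of any of jar, wash_bottle, dropper_bottle, vial_a, vial_b from where it was at the start of the episode above 0.025 m or angle between any of jar, wash_bottle, dropper_bottle, vial_a, vial_b's own z axis and vertical above 0.4 rad).
It also fails if it takes over 64 s, if anything falls off the work surface, if the arm or the gripper's body presses on something with over 40 N, if the wrist force passes 120 N, or if a joint passes its speed limit or range.

## Working session

There is one attempt and no reset: what is moved stays moved. The work goes in short steps, Python scripts to look and compute and a tool call to move; the robot and the scene stay as the last step left them, time stands still between calls to the robot, and variables do not carry over. Pictures are saved under pics/ and viewed, at most 10 in all, crops included, and the job is handed in when it is done.

Besides the shell and the picture viewer there is one more tool, called in YAML: its name, and indented under it one key for each argument. apply_moves: Moves the arm, as the interface text tells. Shifts and turns lie within -1 to 1; 1 stands for 200 mm of shift or pi/4 rad of turn. Its arguments: {"type":"object","properties":{"series":{"type":"array","items":{"type":"array","items":{"type":"number","minimum":-1,"maximum":1}}},"newtons":{"type":"number"}},"required":["series"]}

```bash
ls; mkdir -p pics; python3 - <<'E'
from bench import manip, optics
import cv2, numpy as np
np.set_printoptions(precision=4,suppress=True)
for n in ("scene","side","wrist"):
    f=optics.grab_frame(n); cv2.imwrite(f"pics/{n}0.png",f["img"][:,:,::-1]); np.savez(f"pics/{n}0.npz",**f)
    print(n,f["camera_matrix"],f["T"],f.keys())
print(manip.get_state())
E
```

```text
pics
scene [[522.7605   0.     276.8619]
 [  0.     522.7605 207.5458]
 [  0.       0.       1.    ]] [[-0.7263  0.2648 -0.6343 -0.3803]
 [-0.6871 -0.3074  0.6584  0.9829]
 [-0.0206  0.914   0.4052  0.7642]
 [ 0.      0.      0.      1.    ]] dict_keys(['img', 'camera_matrix', 'T'])
side [[413.5764   0.     281.7458]
 [  0.     413.5764 207.1079]
 [  0.       0.       1.    ]] [[ 0.9855  0.0479 -0.1626  0.3621]
 [-0.1679  0.4078 -0.8975 -0.9313]
 [ 0.0233  0.9118  0.4099  0.6066]
 [ 0.      0.      0.      1.    ]] dict_keys(['img', 'camera_matrix', 'T'])
wrist [[310.6968   0.     276.791 ]
 [  0.     310.6968 206.8896]
 [  0.       0.       1.    ]] [[ 1.      0.0005  0.0022  0.6502]
 [-0.0011  0.957   0.2902  0.0755]
 [-0.002  -0.2902  0.957   0.3726]
 [ 0.      0.      0.      1.    ]] dict_keys(['img', 'camera_matrix', 'T'])
{'t': 0.15, 'joint_pos': array([-0.0658,  0.6292,  0.0385,  1.5181, -0.027 ,  0.9963, -0.02  ]), 'joint_vel': array([-0.0003, -0.0028,  0.    , -0.0035,  0.0002, -0.0003, -0.0007]), 'joint_torque': array([  0.0022, -56.38  ,   1.2279, -19.3651,   0.0112,   0.0074,
        -0.    ]), 'eef_pos': array([0.6496, 0.    , 0.2306]), 'tcp_rot': array([ 0.7071,  0.7071, -0.0005, -0.0005]), 'ft_force': array([-0.3751,  0.3105,  0.4394]), 'moment': array([ 0.0304, -0.0004,  0.0133]), 'finger_force': 0.0, 'opening': 0.08521021645396204}
```

```bash
python3 - <<'E'
import cv2
for n in ("scene","side"):
    cv2.imwrite(f"pics/{n}0b.png",cv2.resize(cv2.imread(f"pics/{n}0.png"),(800,600),interpolation=cv2.INTER_CUBIC))
E
```

```text
(no output)
```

View pics/scene0b.png

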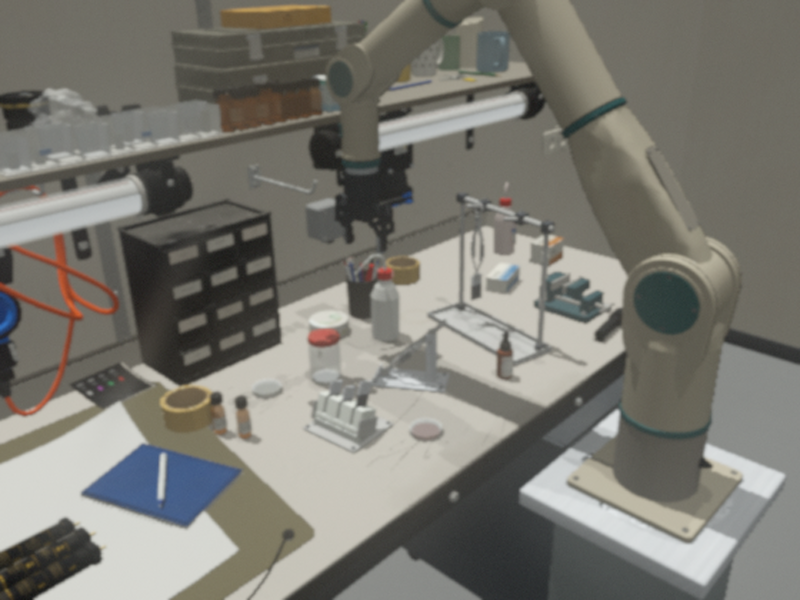

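View pics/side0b.png

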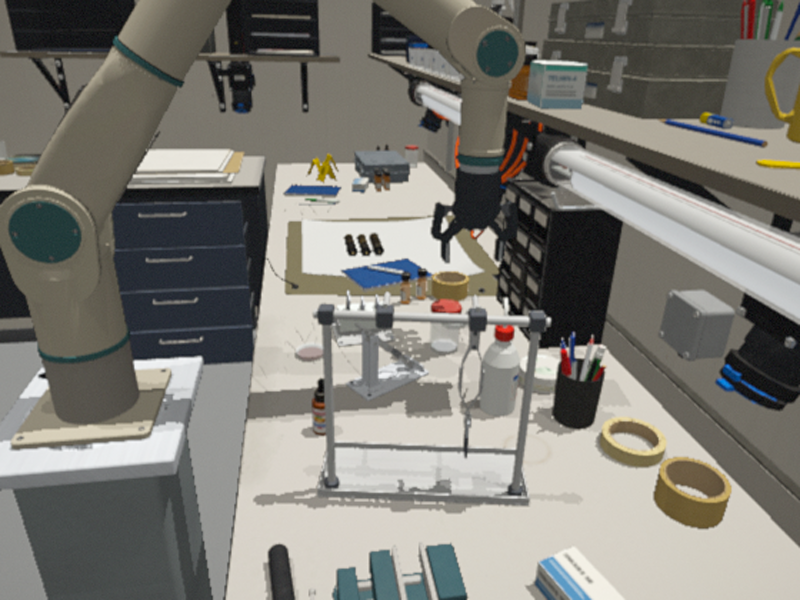

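```bash
cat > h.py <<'E'
import numpy as np, cv2
from scipy.spatial.transform import Rotation as R
np.set_printoptions(precision=4,suppress=True)
def load(n): return dict(np.load(f"pics/{n}.npz"))
def grab(name,tag):
    from bench import optics
    f=optics.grab_frame(name); np.savez(f"pics/{tag}.npz",**f); cv2.imwrite(f"pics/{tag}.png",f["img"][:,:,::-1]); return f
def ray(f,u,v):
    K=f["camera_matrix"]; d=np.array([(u-K[0,2])/K[0,0],-(v-K[1,2])/K[1,1],-1]); return f["T"][:3,3],f["T"][:3,:3]@d
def onz(f,u,v,z=0):
    o,d=ray(f,u,v); return o+d*(z-o[2])/d[2]
def proj(f,P):
    P=np.atleast_2d(P); c=(P-f["T"][:3,3])@f["T"][:3,:3]; K=f["camera_matrix"]
    return np.c_[K[0,2]-K[0,0]*c[:,0]/c[:,2], K[1,2]+K[1,1]*c[:,1]/c[:,2]]
def tri(*a):
    A=np.zeros((3,3));b=np.zeros(3)
    for f,u,v in a:
        o,d=ray(f,u,v); d=d/np.linalg.norm(d); M=np.eye(3)-np.outer(d,d); A+=M;b+=M@o
    return np.linalg.solve(A,b)
E
python3 - <<'E'
from h import *
s=load("scene0");q=load("side0")
for n,u,v in [("rack",345,437),("rest",410,380),("stand",490,333),("jar",325,375),("dropper",504,375),("va",220,430),("vb",243,435),("wash",385,335)]: print(n,onz(s,u*.7,v*.7))
for n,u,v in [("rest",385,380),("standL",318,497),("standR",527,500),("standBL",332,447),("dropper",318,430),("jar",445,347),("wash",498,410)]: print(n,onz(q,u*.7,v*.7))
E
python3 -c "
import cv2
cv2.imwrite('pics/w0b.png',cv2.resize(cv2.imread('pics/wrist0.png'),(800,600),interpolation=cv2.INTER_CUBIC))"
```

```text
rack [0.4607 0.2475 0.    ]
rest [0.5085 0.0238 0.    ]
stand [ 0.5139 -0.2504  0.    ]
jar [0.6528 0.1241 0.    ]
dropper [ 0.3789 -0.1171  0.    ]
va [0.6467 0.3838 0.    ]
vb [0.6023 0.3653 0.    ]
wash [ 0.6862 -0.0869  0.    ]
rest [0.5041 0.0165 0.    ]
standL [ 0.3665 -0.2752  0.    ]
standR [ 0.6601 -0.3237  0.    ]
standBL [ 0.3928 -0.1676  0.    ]
dropper [ 0.3726 -0.1206  0.    ]
jar [0.6476 0.1273 0.    ]
wash [ 0.6878 -0.1066  0.    ]
```

View pics/w0b.png

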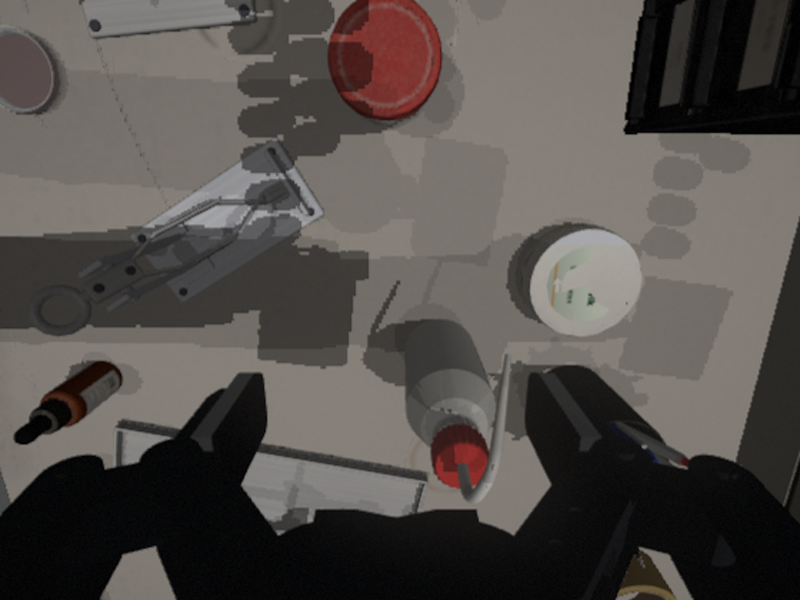

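apply_moves:
  series:
    - [0,0,0,0.65,-0.9,-0.5,1]
    - [0,0,0,0.65,-0.9,-0.5,1]
    - [0,0,0,0.65,-0.9,-0.5,1]
    - [0,0,0,0.65,-0.9,-0.5,1]
    - [0,0,0,0.65,-0.9,-0.5,1]
    - [0,0,0,0.65,-0.9,-0.5,1]
    - [0,0,0,0.65,-0.9,-0.5,1]
    - [0,0,0,0.65,-0.9,-0.5,1]
    - [0,0,0,0.65,-0.9,-0.5,1]

```text
t: 1.05
eef_pos: [0.4706, 0.1288, 0.3305]
tcp_rot: [0.708, 0.706, -0.001, -0.0]
ft_force: [-0.2, -0.5, -0.8]
opening: 0.0854
finger_force: 0.0
```

```bash
python3 - <<'E'
from h import *
f=grab("wrist","w1"); cv2.imwrite("pics/w1b.png",cv2.resize(f["img"][:,:,::-1],(800,600),interpolation=cv2.INTER_CUBIC))
grab("scene","scene1"); grab("side","side1")
print(f["T"])
E
```

```text
[[ 1.      0.0029  0.0024  0.4715]
 [-0.0034  0.9567  0.291   0.2044]
 [-0.0014 -0.291   0.9567  0.4726]
 [ 0.      0.      0.      1.    ]]
```

View pics/w1b.png

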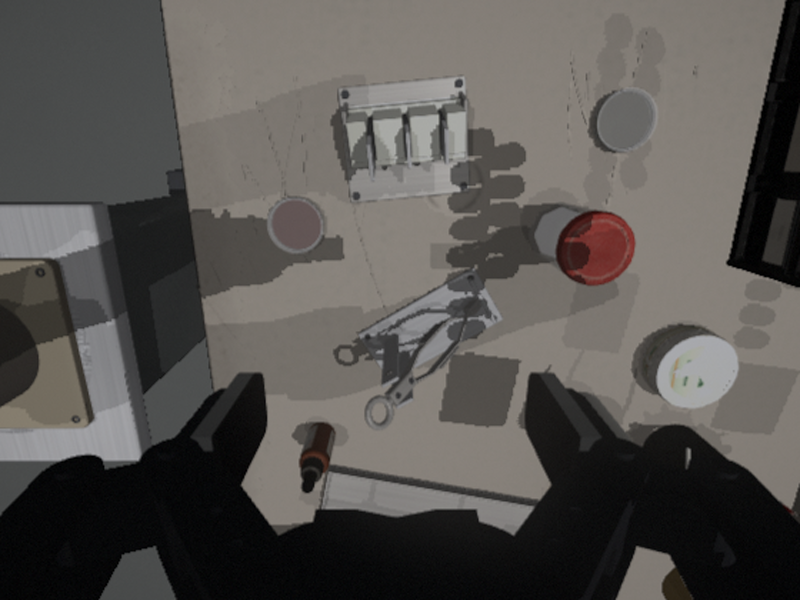

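```bash
python3 - <<'E'
from h import *
i=cv2.imread("pics/w1.png")
a=cv2.resize(i[45:150,225:355],None,fx=4.6,fy=4.6,interpolation=cv2.INTER_CUBIC)  # not used
A=cv2.resize(i[48:148,228:348],(480,400),interpolation=cv2.INTER_LINEAR)
s=cv2.imread("pics/scene1.png"); S=cv2.resize(s[255:320,210:275],(320,320),interpolation=cv2.INTER_LINEAR)
B=cv2.resize(i[180:310,225:355],(390,390)[:2],interpolation=cv2.INTER_LINEAR)
out=np.zeros((600,800,3),np.uint8); out[:400,:480]=A; out[:320,480:]=S
q=cv2.imread("pics/side1.png"); Q=cv2.resize(q[205:285,220:390],(425,200)); out[400:,:425]=Q
W=cv2.resize(s[130:200,315:390],(300,280)); out[320:,500:]=W
cv2.imwrite("pics/comp1.png",out)
E
```

```text
(no output)
```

View pics/comp1.png

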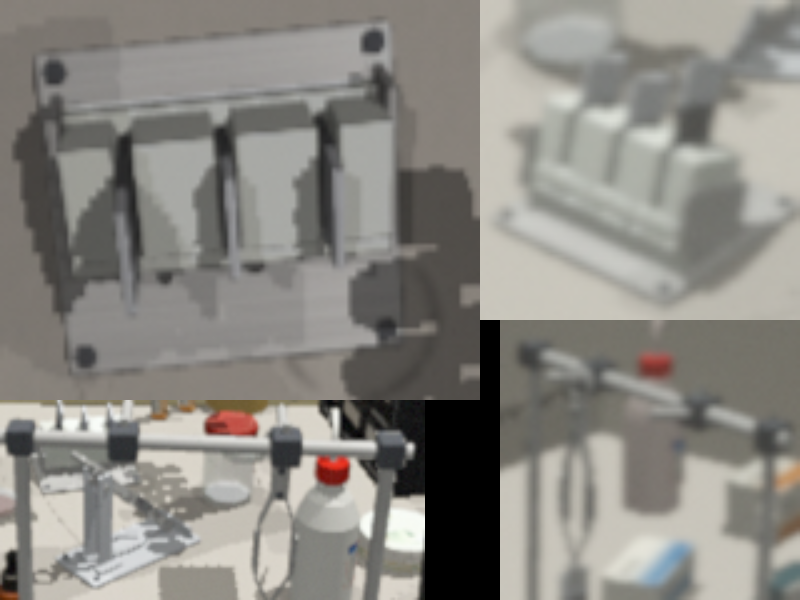

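apply_moves:
  series:
    - [0,0,0,0.05,-0.2,0.7,1]
    - [0,0,0,0.05,-0.2,0.7,1]
    - [0,0,0,0.05,-0.2,0.7,1]
    - [0,0,0,0.05,-0.2,0.7,1]
    - [0,0,0,0.05,-0.2,0.7,1]
    - [0,0,0,0.05,-0.2,0.7,1]

```text
t: 1.8
eef_pos: [0.4327, 0.1404, 0.1933]
tcp_rot: [0.707, 0.707, 0.002, 0.001]
ft_force: [-0.7, 0.2, 0.4]
opening: 0.0856
finger_force: 0.0
```

```bash
python3 - <<'E'
from h import *
f=grab("wrist","wA"); print(f["T"])
for u,v,z in [(260,123,.09),(260,123,.1)]: print(onz(load("w1"),u,v,z))
w=load("w1")
c=[(228+u/4,48+v/4) for u,v in [(38,60),(388,22),(402,335),(75,372)]]
P=np.array([onz(w,u,v,.006) for u,v in c]); print(P, np.linalg.norm(np.diff(P,axis=0,append=P[:1]),axis=1), P.mean(0))
w0=load("w0") if 0 else load("wrist0")
for W,c in ((w0,[(275,142),(325,213),(183,298),(135,238)]),(w,[(475,268),(503,318),(0,0),(340,355)])):
    P=np.array([onz(W,u*.7,v*.7,.006) for u,v in c]); print(P, np.linalg.norm(np.diff(P,axis=0,append=P[:1]),axis=1))
print("ring",tri((w0,62*.7,310*.7),(w,379*.7,411*.7)))
E
```

```text
[[ 1.      0.0032 -0.0035  0.4327]
 [-0.002   0.9574  0.2888  0.2157]
 [ 0.0043 -0.2887  0.9574  0.3355]
 [ 0.      0.      0.      1.    ]]
[0.4509 0.1924 0.09  ]
[0.4515 0.1927 0.1   ]
[[0.417  0.2696 0.006 ]
 [0.5369 0.2811 0.006 ]
 [0.5463 0.1771 0.006 ]
 [0.4264 0.1642 0.006 ]] [0.1204 0.1044 0.1206 0.1058] [0.4816 0.223  0.006 ]
[[ 0.5554  0.0898  0.006 ]
 [ 0.5919  0.0349  0.006 ]
 [ 0.4655 -0.0378  0.006 ]
 [ 0.4329  0.0145  0.006 ]] [0.066  0.1458 0.0616 0.1438]
[[ 0.5562  0.0933  0.006 ]
 [ 0.5903  0.036   0.006 ]
 [ 0.1096  0.3461  0.006 ]
 [ 0.4066 -0.0085  0.006 ]] [0.0667 0.572  0.4626 0.181 ]
ring [ 0.4557 -0.007   0.1281]
```

apply_moves:
  series:
    - [0,0,0,-0.9,0.05,-0.2,1]
    - [0,0,0,-0.9,0.05,-0.2,1]
    - [0,0,0,-0.9,0.05,-0.2,1]
    - [0,0,0,-0.9,0.05,-0.2,1]
    - [0,0,0,-0.9,0.05,-0.2,1]
    - [0,0,0,-0.9,0.05,-0.2,1]

```text
t: 2.45
eef_pos: [0.4414, -0.0408, 0.233]
tcp_rot: [0.708, 0.706, 0.001, 0.001]
ft_force: [0.3, 1.8, 0.2]
opening: 0.0855
finger_force: 0.0
```

```bash
python3 - <<'E'
from h import *
f=grab("wrist","wB"); print(f["T"])
E
```

```text
[[ 1.      0.0048 -0.0025  0.4415]
 [-0.0039  0.957   0.29    0.0347]
 [ 0.0037 -0.29    0.957   0.3752]
 [ 0.      0.      0.      1.    ]]
```

apply_moves:
  series:
    - [0,0,0,-0.2,0.2,-1,1]
    - [0,0,0,-0.2,0.2,-1,1]
    - [0,0,0,-0.2,0.2,-1,1]
    - [0,0,0,-0.2,0.2,-1,1]
    - [0,0,0,-0.2,0.2,-1,1]
    - [0,0,0,-0.2,0.2,-1,1]

```text
t: 3.1
eef_pos: [0.4811, -0.0787, 0.4328]
tcp_rot: [0.706, 0.708, 0.001, 0.001]
ft_force: [-0.3, -0.2, -0.6]
opening: 0.0856
finger_force: 0.0
```

```bash
python3 - <<'E'
from h import *
f=grab("wrist","wC"); print(f["T"])
o=np.zeros((600,800,3),np.uint8)
A=cv2.imread("pics/wA.png");B=cv2.imread("pics/wB.png");C=f["img"][:,:,::-1]
# quadrants, 400x300 each: downscale none; crops chosen around content
o[:300,:400]=cv2.resize(A,(400,300),interpolation=cv2.INTER_AREA)
o[:300,400:]=cv2.resize(B,(400,300),interpolation=cv2.INTER_AREA)
o[300:,:400]=cv2.resize(C,(400,300),interpolation=cv2.INTER_AREA)
cv2.imwrite("pics/comp2.png",o)
E
```

```text
[[ 1.     -0.0001 -0.0038  0.4809]
 [ 0.0012  0.957   0.2901 -0.0032]
 [ 0.0036 -0.2901  0.957   0.575 ]
 [ 0.      0.      0.      1.    ]]
```

View pics/comp2.png

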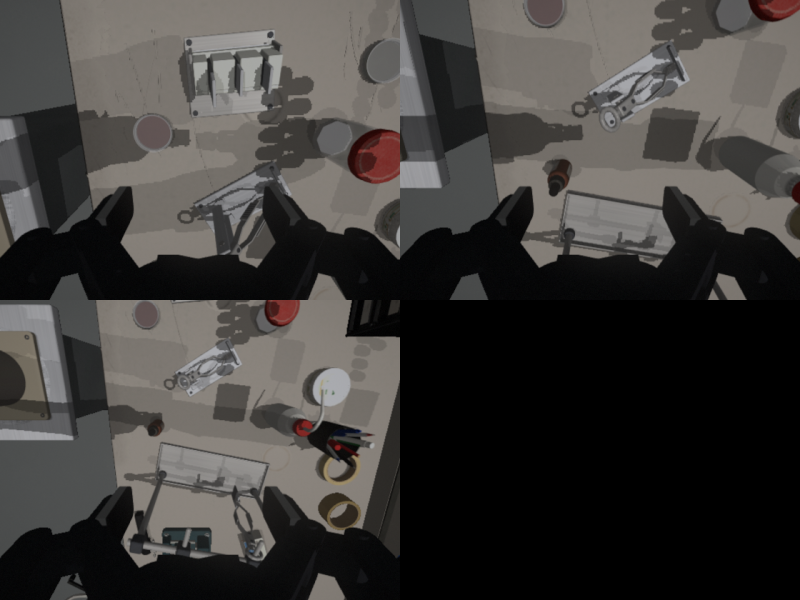

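```bash
python3 - <<'E'
from h import *
o=np.zeros((600,800,3),np.uint8)
def put(n,x0,y0,w,h,s,X,Y):
    c=cv2.imread(f"pics/{n}.png")[y0:y0+h,x0:x0+w]; c=cv2.resize(c,(int(w*s),int(h*s)),interpolation=cv2.INTER_CUBIC)
    c=np.clip(c.astype(float)*1.5,0,255).astype(np.uint8)
    c=c[:600-Y,:800-X]; o[Y:Y+c.shape[0],X:X+c.shape[1]]=c
put("wA",255,40,133,130,3,0,0); put("wC",190,305,133,70,3,0,390)
put("wB",235,55,170,135,2.35,400,0); put("wrist0",15,95,215,145,1.86,400,320)
cv2.imwrite("pics/comp3.png",o)
E
```

```text
(no output)
```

View pics/comp3.png

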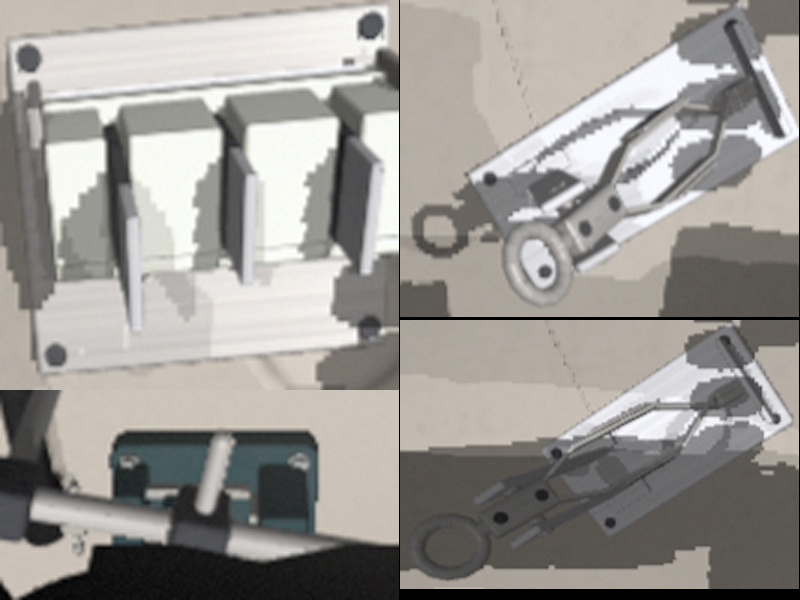

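```bash
cat > fit.py <<'E'
from h import *
from scipy.optimize import least_squares
V={n:load(n) for n in("wA","wB","wC","w1","wrist0","scene1","side1")}
def rz(a): return R.from_euler("z",a).as_matrix()
def run(model,obs,p0,tag):
    f=lambda p: np.concatenate([(proj(V[v],model(p,k))[0]-uv)*(V[v]["camera_matrix"][0,0]**0) for k,v,uv in obs])
    s=least_squares(f,p0,loss="soft_l1"); print(tag,s.x)
    for (k,v,uv),r in zip(obs,f(s.x).reshape(-1,2)): print("   ",k,v,r.round(1))
    return s.x
A=lambda u,v:(255+u/3,40+v/3); B=lambda u,v:(235+(u-400)/2.35,55+v/2.35); O=lambda u,v:(15+(u-400)/1.86,95+(v-320)/1.86)
C=lambda u,v:(190+u/3,305+(v-390)/3); W1=lambda u,v:(228+u/4,48+v/4)
S=lambda u,v:(220+u/2.5,205+(v-400)/2.5); N=lambda u,v:(315+(u-500)/4,130+(v-320)/4)
# rack: p=x,y,yaw(of rack +x), x0, z0 ; coupons
def rack(p,k):
    M=rz(p[2]); o=np.array([p[0],p[1],0])
    if k[0]=="P": return o+M@np.array([k[1]*.055,k[2]*.062,.006])
    L={-1:.08,0:.06,1:.06}[k[1]]; ly=R.from_euler("y",20,degrees=True).as_matrix()
    return o+M@(np.array([p[3],k[1]*.032,p[4]])+ly@np.array([k[2]*.015,0,L]))
ro=[(("P",-1,-1),"wA",A(10,40)),(("P",1,-1),"wA",A(42,375)),(("P",-1,1),"wA",A(387,5)),
 (("P",-1,-1),"w1",W1(38,60)),(("P",-1,1),"w1",W1(388,22)),(("P",1,1),"w1",W1(402,335)),(("P",1,-1),"w1",W1(75,372)),
 (("c",-1,-1),"wA",A(133,215)),(("c",-1,1),"wA",A(137,328)),(("c",0,-1),"wA",A(248,172)),(("c",0,1),"wA",A(249,283)),(("c",1,-1),"wA",A(378,163)),(("c",1,1),"wA",A(368,272)),
 (("c",-1,1),"w1",W1(131,306)),(("c",0,1),"w1",W1(235,275)),(("c",1,1),"w1",W1(340,263))]
pr=run(rack,ro,[.48,.22,-1.5,0,.033],"rack")
# rest+tweezers: p=x,y,yaw(jaw->ring), px,pz(pivot in rest), pitch
def rest(p,k):
    M=rz(p[2]); o=np.array([p[0],p[1],0])
    if k[0]=="P": return o+M@np.array([k[1]*.075,k[2]*.035,.006])
    c,s=np.cos(p[5]),np.sin(p[5]); return o+M@(np.array([p[3],0,p[4]])+k[1]*np.array([c,0,s]))
to=[(("P",-1,-1),"wB",B(742,7)),(("P",-1,1),"wB",B(799,137)),(("P",1,-1),"wB",B(468,178)),(("P",1,1),"wB",B(580,270)),
 (("P",-1,-1),"wrist0",O(735,327)),(("P",-1,1),"wrist0",O(793,418)),(("P",1,1),"wrist0",O(610,535)),(("P",1,-1),"wrist0",O(543,453)),
 (("t",.04),"wB",B(538,263)),(("t",.04),"wrist0",O(450,547)),(("t",.04),"w1",(379*.7,411*.7)),(("t",-.121),"wB",B(733,97)),(("t",-.121),"wrist0",O(730,396))]
pt=run(rest,to,[.51,.025,-2.6,.043,.09,.785],"rest")
# stand: p=x,y,yaw of stand +x, zrail, yfree
def stand(p,k):
    M=rz(p[2]); o=np.array([p[0],p[1],0])
    if k[0]=="P": return o+M@np.array([k[1]*.055,k[2]*.15,.014])
    b=np.array([.035,{"f":p[4],"u":p[4]+.116,"l":-.132,"r":.132}[k[1]],p[3]])
    return o+M@(b+(np.array([-.047,0,.0075]) if k[0]=="tip" else 0))
so=[(("P",-1,-1),"wC",(221,200)),(("P",-1,1),"wC",(375,225)),(("tip","f"),"wC",C(225,438)),
 (("c","f"),"side1",S(123,442)),(("c","u"),"side1",S(286,448)),(("c","l"),"side1",S(20,437)),(("c","r"),"side1",S(390,450)),
 (("c","u"),"scene1",N(600,373)),(("c","f"),"scene1",N(703,408)),(("c","l"),"scene1",N(772,437)),(("c","r"),"scene1",N(535,355)),(("tip","f"),"scene1",N(655,410))]
ps=run(stand,so,[.52,-.22,-1.73,.28,-.058],"stand")
if __name__=="__main__":
    print("long coupon top",rack(pr,("c",-1,0)),"ring",rest(pt,("t",.04)),"squeeze",rest(pt,("t",-.055)),"jaws",rest(pt,("t",-.121)))
    print("peg",stand(ps,("c","f")),stand(ps,("tip","f")))
E
python3 fit.py
```

```text
rack [ 0.4815  0.2216 -1.4814 -0.0118  0.024 ]
    ('P', -1, -1) wA [-1.7  0.1]
    ('P', 1, -1) wA [-1.   1.5]
    ('P', -1, 1) wA [ 1.8 -1.2]
    ('P', -1, -1) w1 [-1.6 -1. ]
    ('P', -1, 1) w1 [ 1.1 -0.7]
    ('P', 1, 1) w1 [1.1 3.3]
    ('P', 1, -1) w1 [-1.1  2. ]
    ('c', -1, -1) wA [ 0.  -0.9]
    ('c', -1, 1) wA [ 0.3 -0.3]
    ('c', 0, -1) wA [1.2 0.2]
    ('c', 0, 1) wA [-0.4  0.2]
    ('c', 1, -1) wA [ 0.1 -0.9]
    ('c', 1, 1) wA [-0.9  0.1]
    ('c', -1, 1) w1 [0.2 1.4]
    ('c', 0, 1) w1 [0.3 0.3]
    ('c', 1, 1) w1 [0.1 0.8]
rest [ 0.51    0.0252 -2.6023  0.0349  0.1004  0.7904]
    ('P', -1, -1) wB [ 0.8 -2.7]
    ('P', -1, 1) wB [ 3.2 -0.2]
    ('P', 1, -1) wB [-0.3 -1.7]
    ('P', 1, 1) wB [-17.5  10.2]
    ('P', -1, -1) wrist0 [-2. -3.]
    ('P', -1, 1) wrist0 [1.7 2.5]
    ('P', 1, 1) wrist0 [-0.7  2.3]
    ('P', 1, -1) wrist0 [-2.1 -1.7]
    ('t', 0.04) wB [0.1 0.6]
    ('t', 0.04) wrist0 [1.4 0.2]
    ('t', 0.04) w1 [0.1 0.8]
    ('t', -0.121) wB [0.5 0.5]
    ('t', -0.121) wrist0 [-1.1 -0.3]
stand [ 0.5199 -0.2449 -1.7588  0.2772 -0.0542]
    ('P', -1, -1) wC [2.3 1.6]
    ('P', -1, 1) wC [2.4 4.5]
    ('tip', 'f') wC [-0.3  0.6]
    ('c', 'f') side1 [ 0.2 -0.4]
    ('c', 'u') side1 [-0.6 -0.9]
    ('c', 'l') side1 [-1.7  0.3]
    ('c', 'r') side1 [-3.1 -0.6]
    ('c', 'u') scene1 [-2.   0.9]
    ('c', 'f') scene1 [-1.5  1. ]
    ('c', 'l') scene1 [0.5 0.2]
    ('c', 'r') scene1 [-0.3  0.4]
    ('tip', 'f') scene1 [-1.   1.2]
long coupon top [0.451  0.2033 0.0992] ring [ 0.4559 -0.0072  0.1289] squeeze [0.5133 0.0271 0.0614] jaws [0.5531 0.0509 0.0145]
peg [ 0.4601 -0.2692  0.2772] [ 0.4689 -0.223   0.2847]
```

```bash
cat > plan.py <<'E'
from h import *
AL=np.pi/4
# fitted: rest yaw -2.6023, rack yaw -1.4814, stand yaw -1.7588
def tool_from_tw(Xt,Zt,al=AL):
    x=-(np.cos(al)*Xt-np.sin(al)*Zt); z=-(np.sin(al)*Xt+np.cos(al)*Zt); return np.c_[x,np.cross(z,x),z]
def dirs(yaw,tilt,zs):  # Xt tilted `tilt` from vertical toward yaw; Zt on side zs*(yaw dir)
    d=np.array([np.cos(yaw),np.sin(yaw),0]);u=np.array([0,0,1.])
    Xt=np.sin(tilt)*d+np.cos(tilt)*u; Zt=zs*(np.cos(tilt)*d-np.sin(tilt)*u); return Xt,Zt
def step(Rt,pt,st=None):
    if st is None:
        from bench import manip; st=manip.get_state()
    R0=R.from_quat(st["tcp_rot"]); p0=np.array(st["eef_pos"])
    w=(R0.inv()*R.from_matrix(Rt)).as_rotvec()/(np.pi/4); t=R0.inv().apply(pt-p0)/.2
    print("turn",w.round(3),"shift",t.round(3)); return w,t
E
python3 - <<'E'
from plan import *
Xt,Zt=dirs(-2.6023,np.pi/2-.7854,-1); M=tool_from_tw(Xt,Zt); print(M)
sq=np.array([.5133,.0271,.0614])-.002*Xt; tcp=sq+.014*M[:,2]; print(tcp)
step(M,tcp+[0,0,.17])
E
```

```text
[[ 0.8581  0.5135 -0.    ]
 [ 0.5135 -0.8581 -0.    ]
 [-0.      0.     -1.    ]]
[0.5145 0.0278 0.046 ]
turn [-0.    -0.001  1.316] shift [0.53  0.174 1.076]
```

apply_moves:
  series:
    - [0,0,1,0.53,0.17,0.6,1]
    - [0,0,1,0.53,0.17,0.6,1]
    - [0,0,1,0.53,0.17,0.6,1]
    - [0,0,1,0.53,0.17,0.6,1]
    - [0,0,1,0.53,0.17,0.6,1]
    - [0,0,1,0.53,0.17,0.6,1]
    - [0,0,1,0.53,0.17,0.6,1]

```text
t: 3.85
eef_pos: [0.5121, 0.0273, 0.3092]
tcp_rot: [0.923, 0.384, -0.002, -0.001]
ft_force: [0.4, -0.1, -0.7]
opening: 0.0854
finger_force: 0.0
```

```bash
python3 - <<'E'
from plan import *
Xt,Zt=dirs(-2.6023,np.pi/2-.7854,-1); M=tool_from_tw(Xt,Zt)
tcp=np.array([.5145,.0278,.046]); step(M,tcp+[0,0,.12])
E
```

```text
turn [-0.003  0.005  0.316] shift [0.013 0.009 0.716]
```

apply_moves:
  series:
    - [0,0,0.316,0.01,0.01,0.716,1]
    - [0,0,0.316,0.01,0.01,0.716,1]
    - [0,0,0.316,0.01,0.01,0.716,1]
    - [0,0,0.316,0.01,0.01,0.716,1]
    - [0,0,0.316,0.01,0.01,0.716,1]
    - [0,0,0.316,0.01,0.01,0.716,1]

```text
t: 4.45
eef_pos: [0.5182, 0.0262, 0.1701]
tcp_rot: [0.964, 0.266, 0.002, 0.0]
ft_force: [-0.5, -0.0, -0.1]
opening: 0.0853
finger_force: 0.0
```

```bash
python3 - <<'E'
from plan import *
Xt,Zt=dirs(-2.6023,np.pi/2-.7854,-1); M=tool_from_tw(Xt,Zt)
tcp=np.array([.5145,.0278,.046]); step(M,tcp)
f=grab("wrist","wD"); fb=proj(f,np.array([[.4559,-.0072,.1289],[.5133,.0271,.0614],[.5531,.0509,.0145]]))
i=f["img"][:,:,::-1].copy()
for u,v in fb: cv2.circle(i,(int(u),int(v)),2,(0,0,255),-1)
cv2.imwrite("pics/wDb.png",i); print(fb)
E
```

```text
turn [ 0.002 -0.004 -0.002] shift [-0.014 -0.017  0.62 ]
[[273.7842 330.3496]
 [274.1241 210.4725]
 [274.2835 149.028 ]]
```

apply_moves:
  series:
    - [0,0,0,-0.014,-0.017,0.15,1]
    - [0,0,0,-0.014,-0.017,0.3,1]
    - [0,0,0,-0.014,-0.017,0.45,1]
    - [0,0,0,-0.014,-0.017,0.55,1]
    - [0,0,0,-0.014,-0.017,0.62,1]
    - [0,0,0,-0.014,-0.017,0.62,1]
    - [0,0,0,-0.014,-0.017,0.62,1]
    - [0,0,0,-0.014,-0.017,0.62,0.45]
    - [0,0,0,-0.014,-0.017,0.62,0.45]
    - [0,0,0,-0.014,-0.017,0.62,0.45]
    - [0,0,0,-0.014,-0.017,0.62,0.45]
  newtons: 20

```text
t: 5.6
eef_pos: [0.513, 0.0276, 0.0445]
tcp_rot: [0.964, 0.265, 0.0, 0.0]
ft_force: [-0.5, -0.6, 0.1]
opening: 0.0384
finger_force: 0.0
```

```bash
python3 - <<'E'
from plan import *
f=grab("wrist","wE"); print(f["T"])
cv2.imwrite("pics/wEb.png",cv2.resize(np.clip(f["img"][:,:,::-1]*1.4,0,255).astype(np.uint8),(800,600),interpolation=cv2.INTER_CUBIC))
E
```

```text
[[ 0.5108  0.8226  0.2498  0.5771]
 [-0.8597  0.489   0.1476  0.0668]
 [-0.0007 -0.2902  0.957   0.1868]
 [ 0.      0.      0.      1.    ]]
```

View pics/wEb.png

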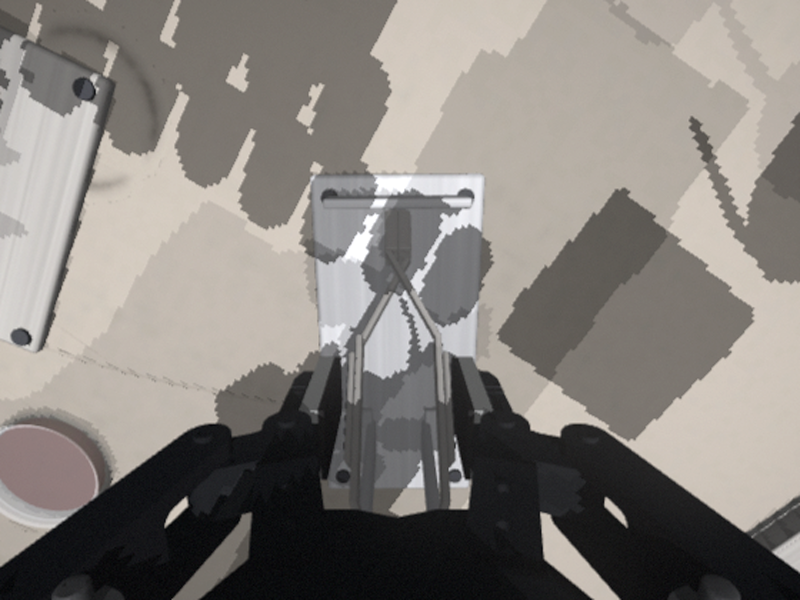

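apply_moves:
  series:
    - [0,0,0,0,0,0,0.37]
    - [0,0,0,0,0,0,0.37]
    - [0,0,0,0,0,0,0.37]
  newtons: 20

```text
t: 5.95
eef_pos: [0.5129, 0.0275, 0.0442]
tcp_rot: [0.964, 0.265, 0.0, 0.0]
ft_force: [0.3, 0.2, 1.2]
opening: 0.0321
finger_force: 9.8
```

apply_moves:
  series:
    - [0,0,0,0,0,0,0.34]
    - [0,0,0,0,0,0,0.34]
    - [0,0,0,0,0,0,0.34]
  newtons: 20

```text
t: 6.25
eef_pos: [0.513, 0.0276, 0.0442]
tcp_rot: [0.964, 0.265, 0.0, 0.0]
ft_force: [0.4, -0.1, 1.9]
opening: 0.029
finger_force: 15.8
```

apply_moves:
  series:
    - [0,0,0,0,0,0,0.24]
    - [0,0,0,0,0,0,0.24]
    - [0,0,0,0,0,0,0.24]
    - [0,0,0,0,0,-0.05,0.24]
    - [0,0,0,0,0,-0.15,0.24]
    - [0,0,0,0,0,-0.3,0.24]
    - [0,0,0,0,0,-0.5,0.24]
    - [0,0,0,0,0,-0.7,0.24]
    - [0,0,0,0,0,-0.9,0.24]
    - [0,0,0,0,0,-1,0.24]
    - [0,0,0,0,0,-1,0.24]
  newtons: 25

```text
t: 7.35
eef_pos: [0.5139, 0.0273, 0.2475]
tcp_rot: [0.964, 0.265, 0.003, 0.0]
ft_force: [-0.6, -0.4, -1.4]
opening: 0.0237
finger_force: 26.9
```

```bash
python3 - <<'E'
from plan import *
f=grab("side","sF");g=grab("scene","cF");h=grab("wrist","wF")
from bench import manip; s=manip.get_state(); p=s["eef_pos"]
Xt,Zt=dirs(-2.6023,np.pi/2-.7854,-1); M=tool_from_tw(Xt,Zt)
sq=p-.014*M[:,2]+.002*Xt   # predicted squeeze
print("pred",[ (sq+(.055+x)*Xt).round(4) for x in(.04,-.121)])
o=np.zeros((600,800,3),np.uint8)
def put(im,c,w,h,sc,X,Y):
    x0,y0=int(c[0]-w/2),int(c[1]-h/2); x0=max(x0,0);y0=max(y0,0)
    c=cv2.resize(im[y0:y0+h,x0:x0+w],None,fx=sc,fy=sc,interpolation=cv2.INTER_CUBIC); c=np.clip(c*1.4,0,255).astype(np.uint8)
    print((x0,y0)); o[Y:Y+c.shape[0],X:X+c.shape[1]]=c[:600-Y,:800-X]
put(f["img"][:,:,::-1],proj(f,sq)[0],100,100,4,0,0)
put(g["img"][:,:,::-1],proj(g,sq)[0],100,100,4,400,0)
put(h["img"][:,:,::-1],(280,200),260,130,3,0,400)
cv2.imwrite("pics/compF.png",o)
# coupon target
Xc,Zc=dirs(-1.4814,np.radians(20),-1); Mc=tool_from_tw(Xc,Zc)
top=np.array([.451,.2033,.0992]); jaw=top-.010*Xc
tcp=jaw+.066*Xc-.002*Xc+.014*Mc[:,2]; print("coupon tcp",tcp,Mc); step(Mc,tcp+.08*Xc)
E
```

```text
pred [array([ 0.4526, -0.0078,  0.326 ]), array([0.5503, 0.0507, 0.2121])]
(222, 124)
(234, 132)
(150, 135)
coupon tcp [0.4532 0.179  0.1373] [[-0.0809  0.996   0.0377]
 [ 0.9027  0.0893 -0.4209]
 [-0.4226  0.     -0.9063]]
turn [-0.314 -0.494 -1.405] shift [ 0.079 -0.677  0.155]
```

View pics/compF.png

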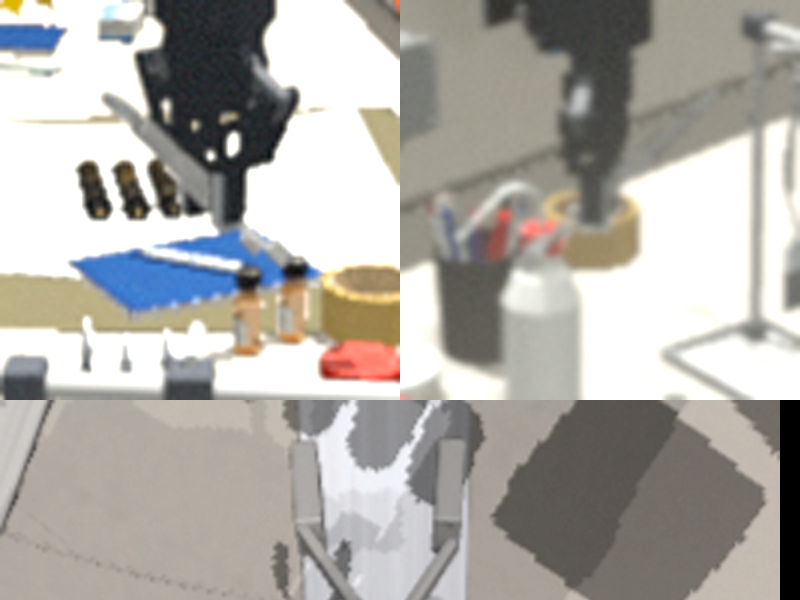

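```bash
cat > hand.py <<'E'
from plan import *
# tweezers in tool frame: squeeze offset along tool z (depth d), along Xt slip, pitch error
def tw_pts(p,Rm,par,pts):
    d,sl,da=par; al=AL+da
    # Xt,Zt in tool coordinates: tool x=-(c X - s Z), tool z=-(s X + c Z)
    X=np.array([-np.cos(al),0,-np.sin(al)]); Z=np.array([np.sin(al),0,-np.cos(al)]); Y=np.array([0,1,0])
    sq=np.array([0,0,-d])-sl*X
    return np.array([p+Rm@(sq+(a+.055)*X+b*Y+c*Z) for a,b,c in pts])
E
python3 - <<'E'
from hand import *
from scipy.optimize import least_squares
from bench import manip; s=manip.get_state(); p=s["eef_pos"]; Rm=R.from_quat(s["tcp_rot"]).as_matrix()
f,g,h=load("sF"),load("cF"),load("wF")
obs=[(h,(-.130,0,.006),(276.2,148)),(h,(-.112,0,.006),(276.4,175.5)),(f,(.04,0,0),(250.5,150)),(f,(-.13,0,0),(296,189.5)),(g,(.05,0,0),(310.5,156))]
r=lambda q:np.concatenate([proj(F,tw_pts(p,Rm,q,[P]))[0]-uv for F,P,uv in obs])
print(r([.014,-.002,0]).reshape(-1,2))
q=least_squares(r,[.014,-.002,0],loss="soft_l1",x_scale=[.01,.01,.1]).x; print(q); print(r(q).reshape(-1,2))
E
```

```text
[[ 1.9777  1.3749]
 [ 1.8686  0.611 ]
 [ 0.0597  3.0911]
 [-8.0933  0.2243]
 [ 1.6325  1.084 ]]
[0.0189 0.0004 0.017 ]
[[ 1.9938  0.3167]
 [ 1.8886 -0.4418]
 [ 1.0304  1.0722]
 [-7.8466 -0.668 ]
 [ 0.5157 -0.6186]]
```

apply_moves:
  series:
    - [-0.05,-0.08,-0.2,0.08,-0.1,-0.1,0.24]
    - [-0.1,-0.16,-0.4,0.08,-0.3,-0.1,0.24]
    - [-0.13,-0.2,-0.6,0.08,-0.5,-0.1,0.24]
    - [-0.18,-0.28,-0.8,0.08,-0.68,-0.1,0.24]
    - [-0.2,-0.32,-0.9,0.08,-0.68,-0.1,0.24]
    - [-0.2,-0.32,-0.9,0.08,-0.68,-0.1,0.24]
    - [-0.2,-0.32,-0.9,0.08,-0.68,-0.1,0.24]

```text
t: 8.2
eef_pos: [0.4563, 0.1517, 0.263]
tcp_rot: [0.803, 0.578, -0.099, 0.106]
ft_force: [0.7, -1.2, -1.2]
opening: 0.0238
finger_force: 26.9
```

```bash
cat > cp.py <<'E'
from hand import *
import sys
PAR=np.array([.0160,-.0012,.006]); LAT=-.0005
# tool pose so that tweezers point at x=a sits at P with axes Xt,Zt
def pose(P,a,Xt,Zt):
    M=tool_from_tw(Xt,Zt,AL+PAR[2]); q=tw_pts(np.zeros(3),M,PAR,[(a,LAT,0)])[0]; return M,P-q
Xc,Zc=dirs(-1.4814,np.radians(20),-1)
TOP=np.array([.451,.2033,.0992])
E
python3 - <<'E'
from cp import *
M,p=pose(TOP-.01*Xc,-.121,Xc,Zc); print(p); step(M,p+.07*Xc)
E
```

```text
[0.4538 0.178  0.1362]
turn [-0.115 -0.166 -0.508] shift [ 0.097 -0.023  0.289]
```

apply_moves:
  series:
    - [-0.06,-0.08,-0.25,0.05,-0.01,0.1,0.24]
    - [-0.1,-0.15,-0.45,0.08,-0.02,0.2,0.24]
    - [-0.115,-0.166,-0.508,0.097,-0.023,0.289,0.24]
    - [-0.115,-0.166,-0.508,0.097,-0.023,0.289,0.24]
    - [-0.115,-0.166,-0.508,0.097,-0.023,0.289,0.24]
    - [-0.115,-0.166,-0.508,0.097,-0.023,0.289,0.24]

```text
t: 8.8
eef_pos: [0.4577, 0.154, 0.2041]
tcp_rot: [0.661, 0.72, -0.142, 0.158]
ft_force: [0.2, -0.0, -0.1]
opening: 0.0236
finger_force: 26.9
```

```bash
python3 - <<'E'
from cp import *
from bench import manip; s=manip.get_state(); print(s["eef_pos"])
M,p=pose(TOP-.01*Xc,-.121,Xc,Zc); step(M,p+.025*Xc); step(M,p)
f=grab("wrist","wG"); Rm=R.from_quat(s["tcp_rot"]).as_matrix()
print("pads pred",proj(f,tw_pts(s["eef_pos"],Rm,PAR,[(-.130,0,.006),(-.112,0,.006)])))
tc=[TOP+a*.015*np.array([-1,0,0])*0+a*.015*(-Zc) for a in(-1,1)]
print("coupon top pred",proj(f,np.array(tc)))
i=cv2.imread("pics/wG.png"); c=np.clip(cv2.resize(i[100:400,130:430],(600,600),interpolation=cv2.INTER_CUBIC)*1.4,0,255); cv2.imwrite("pics/wGb.png",c)
E
```

```text
[0.4577 0.154  0.2041]
turn [ 0.004 -0.003 -0.006] shift [ 0.164 -0.01   0.169]
turn [ 0.004 -0.003 -0.006] shift [ 0.252 -0.011  0.258]
pads pred [[275.9007 149.0151]
 [275.8623 175.8757]]
coupon top pred [[271.1251  71.948 ]
 [271.9194 108.8127]][ WARN:0@1.793] global loadsave.cpp:1063 imwrite_ Unsupported depth image for selected encoder is fallbacked to CV_8U.
```

View pics/wGb.png

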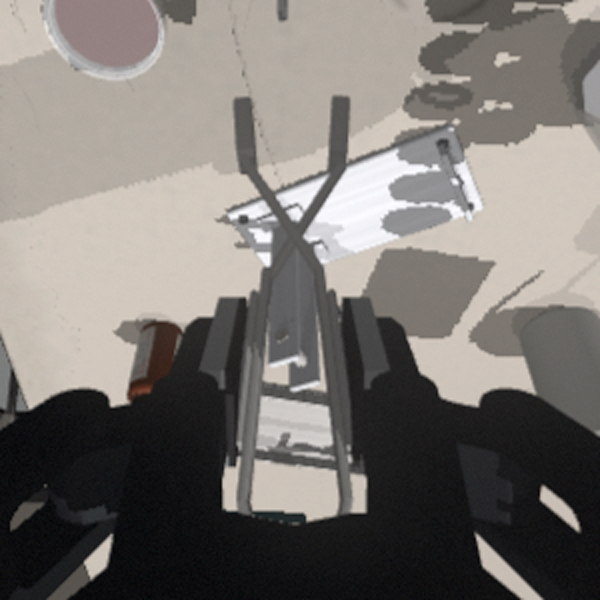

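```bash
python3 - <<'E'
from cp import *
i=cv2.imread("pics/wG.png").max(2).astype(int)
print(i[62:116,262:282:1][::2])
E
```

```text
[[108 107 108  96  84  68  78  95 101 101 104  69  67  79 112 138 143 142
  142 142]
 [109 108 108  96  83  69  79  97 101 104 106  71  66  78 110 138 143 143
  143 143]
 [100 101 101  91  84  79  84  97 103 102 106  70 126 140 119 129 135 133
  134 133]
 [110 109 110  98  93  85  87  98 103 105 109  74 126 145 145 146 145 145
  145 145]
 [109 108 107  97  92  86  88  99 105 106 108  76 124 142 142 142 142 143
  143 142]
 [130 130 130 128 129 117  92  88 100 103 104  74 118 126 121 121 122 121
  121 119]
 [147 147 147 146 148 139 124 133 139 142 138  87 117 128 126 125 126 125
  132 134]
 [147 157 162 161 146 128 123 138 143 146 148  96 111 125 125 124 124 125
  135 138]
 [123 134 137 145 140 123 120 137 143 144 150  98 110 124 124 123 124 124
  133 138]
 [122 122 122 123 122 117 118 136 142 146 140  91 116 131 131 132 131 125
  133 137]
 [120 120 120 120 120 125 127 139 143 146 141  91 118 133 134 133 133 133
  134 133]
 [120 121 121 121 121 131 126 140 143 147 141  92 118 135 135 136 134 135
  134 134]
 [117 118 118 123 125 128 123 137 144 146 142 106 120 129 130 130 130 130
  131 
[... 495 characters left out ...]
 127 127
  126 126]
 [126 125 126 126 127 128 105  79  74  74  65  84 117 128 127 127 126 126
  126 127]
 [128 127 126 126 127 127 104  80  72  74  66  83 118 127 127 127 126 125
  125 127]
 [128 126 127 127 126 127 104  79  73  75  75  87 119 127 127 127 126 126
  128 127]
 [128 129 129 129 129 128 104  71  61  70  75  89 118 127 127 126 125 126
  126 127]
 [128 128 129 129 128 128 116  78  61  65  67  86 118 126 126 126 126 126
  125 127]
 [128 129 128 126 127 127 128 104  92  93 103 117 125 127 127 127 128 127
  127 128]
 [128 128 128 127 127 127 127 127 126 127 126 125 125 126 127 129 128 128
  129 129]
 [127 128 127 128 127 127 127 126 125 125 125 125 125 125 127 128 128 129
  129 130]]
```

apply_moves:
  series:
    - [0.004,-0.003,-0.006,0.05,-0.01,0.05,0.24]
    - [0.004,-0.003,-0.006,0.1,-0.01,0.1,0.24]
    - [0.004,-0.003,-0.006,0.16,-0.01,0.165,0.24]
    - [0.004,-0.003,-0.006,0.16,-0.01,0.165,0.24]
    - [0.004,-0.003,-0.006,0.16,-0.01,0.165,0.24]

```text
t: 9.35
eef_pos: [0.4528, 0.1702, 0.1589]
tcp_rot: [0.657, 0.723, -0.146, 0.157]
ft_force: [-0.4, 0.2, -1.2]
opening: 0.0236
finger_force: 26.9
```

```bash
python3 - <<'E'
from cp import *
TOP=TOP+.001*(-Zc)+[0,0,.001]
M,p=pose(TOP-.01*Xc,-.121,Xc,Zc); step(M,p)
from bench import manip; s=manip.get_state()
f=grab("wrist","wH"); Rm=R.from_quat(s["tcp_rot"]).as_matrix()
print("pads pred",proj(f,tw_pts(s["eef_pos"],Rm,PAR,[(-.130,0,.006),(-.112,0,.006)])))
print("coupon top pred",proj(f,np.array([TOP+.015*Zc,TOP-.015*Zc])))
i=cv2.imread("pics/wH.png").max(2).astype(int)
for r in range(84,184,4): print(r,i[r,240:312:2])
E
```

```text
turn [-0.002  0.003  0.009] shift [0.077 0.009 0.086]
pads pred [[275.8699 149.016 ]
 [275.8286 175.8801]]
coupon top pred [[278.9394 133.7554]
 [278.5001 166.4453]]
84 [ 74  75  77  72 146 168 168 169 168 169 169 168 169 169 120  93  86  72
  42  44  43  62 106 165 169 168 168 169 170 169 169 171 186 187 175 172]
88 [ 74  73  73  70 131 170 168 168 169 169 162 129 105  92  92  93  86  71
  42  44  44  63 110 143 145 153 165 170 169 170 169 181 181 161 153 151]
92 [ 73  72  70  69 121 167 169 167 168 169 121  93  93  92  93  93  87  72
  43  43  43  63  90 143 143 144 144 144 144 146 152 145 144 143 144 144]
96 [ 75  74  77  71  82  95 105 107 110 108 109 108 109 109 109  99  86  73
  43  45  43  63 108 143 143 144 143 144 143 144 144 144 143 144 144  91]
100 [ 67  64  56  67  72  92  93  93 109 109 110 109 109 109  98  82  73  69
  44  44  43  63 122 143 143 144 144 144 144 143 144 145 145 144 145 145]
104 [ 60  54  58  55  55  91  92  93  92  78  83  94  88  85  85  80  70  71
  82  99 102  67 127 143 143 144 144 144 143 144 143 144 143 143 144  92]
108 [ 60  55  58  58  56  68  78
[... 2136 characters left out ...]
28 128 128 129 127 123
  75  66  85 127 127 127 128 128 127 115  61  63  62  61  96 127 127 128]
168 [128 127 128 129  73  63  63  62  60 120 127 127 128 129 129 128 129 129
 125 128 128 128 128 128 129 129 128 103  62  62  61  61 114 129 129 128]
172 [129 129 129 128  76  64  63  63  61 117 129 130 129 128 130 128 129 130
 129 129 128 128 128 127 129 129 128  94  61  61  60  62 116 129 130 128]
176 [130 130 128 128  90  68  68  69  68 113 127 129 129 128 128 127 128 128
 129 128 128 128 128 129 130 129 128  86  59  60  58  58 119 129 129 128]
180 [128 128 127 127 110  64  65  63  59  90 128 127 127 127 128 129 129 127
 127 128 129 129 129 128 128 129 130  77  58  59  60  60 125 127 127 128]
```

apply_moves:
  series:
    - [0,0,0.009,0.03,0.009,0.035,0.24]
    - [0,0,0.009,0.06,0.009,0.07,0.24]
    - [0,0,0.009,0.077,0.009,0.086,0.24]
    - [0,0,0.009,0.077,0.009,0.086,0.24]
    - [0,0,0.009,0.077,0.009,0.086,0.24]
    - [0,0,0.009,0.077,0.009,0.086,0.24]
    - [0,0,0.009,0.077,0.009,0.086,0.24]

```text
t: 10.1
eef_pos: [0.4545, 0.1772, 0.1379]
tcp_rot: [0.66, 0.72, -0.144, 0.158]
ft_force: [0.4, 0.0, -1.4]
opening: 0.0236
finger_force: 26.9
```

```bash
python3 - <<'E'
from cp import *
TOP=TOP+.001*(-Zc)+[0,0,.001]
M,p=pose(TOP-.01*Xc,-.121,Xc,Zc); step(M,p)
from bench import manip; s=manip.get_state(); Rm=R.from_quat(s["tcp_rot"]).as_matrix()
f=grab("wrist","wI"); i=cv2.imread("pics/wI.png").max(2).astype(int)
j=tw_pts(s["eef_pos"],Rm,PAR,[(-.121,LAT,0)])[0]-TOP; print("jaw rel top: along",j@Xc,"width",-j@Zc,"thick",j@np.cross(Zc,Xc))
print("coupon top pred",proj(f,np.array([TOP+.015*Zc,TOP-.015*Zc])))
for r in range(148,196,4): print(r,i[r,240:312:2])
E
```

```text
turn [ 0.     0.001 -0.002] shift [ 0.002 -0.003  0.005]
jaw rel top: along -0.009028551214470007 width -0.0003672749307696223 thick 0.0007210276400908935
coupon top pred [[273.3907 166.2993]
 [273.9795 196.348 ]]
148 [113 134 112  95  75  99 104 101 134 134 135 134 135 133 133  73  69  67
  72 133 133 133 133 132 132 133 132 133  91  75  76  85 105 133 132 132]
152 [129 117 128 105  62  64  63  61 114 129 128 128 128 129 130  70  70  68
  74 129 129 128 129 131 132 131 131 131  71  61  62  63  71 129 129 130]
156 [129 119 129 111  62  63  63  62  99 130 129 129 129 129 129  71  69  70
  74 129 129 128 129 129 130 129 129 129  64  63  62  62  85 131 131 132]
160 [130 127 125 129  64  64  63  62  74 131 131 130 130 130 130  73  70  70
  75 130 129 129 130 131 131 129 130 131  60  62  62  61  92 131 131 131]
164 [131 128 119 127  66  63  63  62  56 131 131 131 132 130 130  70  69  67
 115 129 128 129 129 129 130 131 131 115  61  61  62  61  98 131 131 131]
168 [130 129 120 129  74  63  64  63  60 123 129 131 131 129 130  72  72  73
 114 130 132 131 131 131 131 131 131 104  62  62  61  
[... 225 characters left out ...]
31 131 132  81  76  77
 116 131 131 131 129 129 131 131 131  87  59  59  59  57 120 131 131 130]
180 [130 130 131 131 108  64  65  64  59  98 131 132 132 131 130  74  63  63
 116 128 129 129 128 129 131 130 130  77  60  60  61  60 128 130 130 131]
184 [131 131 132 130 131  69  63  67  65  83 130 131 130 130 130  86  63  64
 116 129 129 130 130 131 131 130 132  70  59  64  63  78 130 131 130 131]
188 [130 132 131 129 130 122 128  89  66  64  73 131 132 132 132  84  63  65
 118 130 130 130 130 132 131 131 132  84  64  61  91 132 132 132 132 131]
192 [131 132 131 131 131 130 122 129 123  64  67  65 122 131 131  95  76  78
 121 131 131 131 131 132 132 122  67  63  59 114 129 131 132 132 130 130]
```

apply_moves:
  series:
    - [0,0,0,0,-0.003,0,0.26]
    - [0,0,0,0,-0.003,0,0.28]
    - [0,0,0,0,-0.003,0,0.3]
    - [0,0,0,0,-0.003,0,0.32]
    - [0,0,0,0,-0.003,0,0.33]
    - [0,0,0,0,-0.003,0,0.335]
    - [0,0,0,0,-0.003,0,0.34]
    - [0,0,0,0,-0.003,0,0.34]

```text
t: 10.95
eef_pos: [0.4537, 0.1772, 0.1376]
tcp_rot: [0.66, 0.721, -0.144, 0.158]
ft_force: [-0.8, -0.1, -0.5]
opening: 0.0289
finger_force: 16.5
```

apply_moves:
  series:
    - [0,0,0,0,0,0,0.345]
    - [0,0,0,0,0,0,0.345]

```text
t: 11.15
eef_pos: [0.4538, 0.1772, 0.1376]
tcp_rot: [0.66, 0.721, -0.144, 0.158]
ft_force: [-0.4, -0.2, -0.1]
opening: 0.0293
finger_force: 16.0
```

apply_moves:
  series:
    - [0,0,0,0,0,0,0.348]
    - [0,0,0,0,0,0,0.348]

```text
t: 11.35
eef_pos: [0.4537, 0.1772, 0.1376]
tcp_rot: [0.66, 0.721, -0.144, 0.158]
ft_force: [-0.5, 0.7, -0.8]
opening: 0.0298
finger_force: 15.7
```

apply_moves:
  series:
    - [0,0,0,0,0,0,0.352]
    - [0,0,0,0,0,0,0.352]

```text
t: 11.55
eef_pos: [0.4537, 0.1772, 0.1376]
tcp_rot: [0.66, 0.721, -0.144, 0.158]
ft_force: [1.1, 0.4, 0.1]
opening: 0.03
finger_force: 12.2
```

apply_moves:
  series:
    - [0,0,0,0,0,0,0.355]
    - [0,0,0,0,0,0,0.355]

```text
t: 11.75
eef_pos: [0.4537, 0.1772, 0.1376]
tcp_rot: [0.66, 0.721, -0.144, 0.158]
ft_force: [0.3, 0.1, -1.0]
opening: 0.0305
finger_force: 5.3
```

apply_moves:
  series:
    - [0,0,0,0,0,0,0.358]
    - [0,0,0,0,0,0,0.358]

```text
t: 11.95
eef_pos: [0.4537, 0.1772, 0.1376]
tcp_rot: [0.66, 0.721, -0.144, 0.158]
ft_force: [0.3, 0.2, -1.0]
opening: 0.0305
finger_force: 0.6
```

apply_moves:
  series:
    - [0,0,0,0,0,0,0.354]
    - [0,0,0,0,0,0,0.354]
    - [0,0,0,-0.02,0,-0.02,0.354]
    - [0,0,0,-0.05,0,-0.05,0.354]
    - [0,0,0,-0.09,0,-0.09,0.354]
    - [0,0,0,-0.13,0,-0.13,0.354]
    - [0,0,0,-0.17,0,-0.17,0.354]
    - [0,0,0,-0.21,0,-0.21,0.354]
    - [0,0,0,-0.25,0,-0.25,0.354]
    - [0,0,0,-0.29,0,-0.29,0.354]
    - [0,0,0,-0.33,0,-0.33,0.354]
    - [0,0,0,-0.33,0,-0.33,0.354]

```text
t: 13.15
eef_pos: [0.4573, 0.1445, 0.2267]
tcp_rot: [0.66, 0.72, -0.143, 0.158]
ft_force: [-0.1, -0.6, -0.6]
opening: 0.0303
finger_force: 5.3
```

```bash
python3 - <<'E'
from cp import *
from bench import manip; s=manip.get_state(); Rm=R.from_quat(s["tcp_rot"]).as_matrix()
f=grab("wrist","wJ"); i=cv2.imread("pics/wJ.png").max(2).astype(int)
P=tw_pts(s["eef_pos"],Rm,PAR,[(-.111,0,z) for z in(.015,0,-.015)]+[(-.191,0,z) for z in(.015,-.015)]+[(-.13,0,.006)])
print(proj(f,P)); 
for r in range(60,196,5): print(r,i[r,250:304:2])
E
```

```text
[[275.7493 167.4397]
 [275.8594 183.6359]
 [275.9536 197.4921]
 [275.9219  62.7327]
 [276.0703 100.1028]
 [275.8599 149.035 ]]
60 [143 144 144 143 144 145 144 144 145 150 146 155 146 146 146 146 145 145
 145 161 161 161 161 138 138 139 140]
65 [ 60  63 135 143 144 144 142 146 158 157 134  41  41  43 143 142 157 158
 157 157 149 139 137 136 137 136 137]
70 [ 63  62 107 142 141 142 142 142 148 135 119  42  42  43 129 136 136 135
 135 136 136 136 136 137 137 136 137]
75 [125 119 123 122 122 120 120 119 120 122 104  42  43  44 116 123 122 123
 124 123 123 123 123 123 123 123 123]
80 [126 126 127 127 126 127 126 124 126 127 112  43  44  43 115 126 127 127
 127 128 128 128 128 128 127 127 127]
85 [128 128 128 124 128 127 127 127 126 126 125  44  42  42 116 126 126 127
 128 126 127 129 128 126 128 128 127]
90 [124 127 129 125 129 129 127 128 128 128 128  41  41  42 111 126 127 126
 128 128 129 128 128 128 128 130 128]
95 [127 128 124 128 128 126 127 127 128 127 127  40  42  42 113 129 129 129
 129 128 127 127 126 127 129 129 129]
100 [122 126 126 127 126 128 127 129 128 130 130  40  41  43 
[... 1538 characters left out ...]
6  73  74]
170 [129 130 129 130 130 129 105  63  63  62  62  64  77  76 119  70  64  62
  62  63  80 115 147 166 178 177 175]
175 [142 143 148 150 150 150 132  65  66  68  69  70  76  77  76  84  89 103
  97  76 175 175 178 179 178 179 178]
180 [150 150 149 151 149 126  73  64  64  66  63  77  64  65  63  66  59  63
  66 101 177 176 177 178 178 181 183]
185 [ 89  77 108 139 166 177 165 145 133  73  65  65  61  68  70  97  64  64
  58 175 181 178 177 178 180 182 183]
190 [176  95 104 169 179 160 102  76 118 149 114  64  66  65  64  65  62 115
 181 182 181 180 181 180 178 179 179]
195 [103 102 101 108 106 104 105 104  93  89  83  74  64  67  64  59 143 156
 156 156 156 156 156 169 168 168 182]
```

```bash
cat > hg.py <<'E'
from cp import *
D=np.array([np.cos(-1.7588),np.sin(-1.7588),0]); UP=np.array([0,0,1.])
Xh,Zh=dirs(-1.7588,0,-1)
ORG=np.array([.4601,-.2692,.279])   # free_peg origin
def ringpose(px,dz=0,ORG=ORG): # ring centre at peg-frame x=px, dz above peg axis
    P=ORG+px*D+UP*((-px-.01)*7.5/37 if px>-.06 else .0095)+UP*dz
    return pose(P,.04,Xh,Zh)
E
python3 - <<'E'
from hg import *
w=load("wC")
for z in(.2847,.2875): print("tip wC",onz(w,190+225/3,305+48/3,z))
print("base wC",onz(w,190+211/3,305+(493-390)/3,.281))
M,p=ringpose(-.075); print(M,p); step(M,p+UP*.14-.09*D); step(M,p)
E
```

```text
tip wC [ 0.4693 -0.2222  0.2847]
tip wC [ 0.4694 -0.2201  0.2875]
base wC [ 0.4636 -0.2495  0.281 ]
[[ 0.1329  0.9824 -0.1314]
 [ 0.6988 -0.1869 -0.6905]
 [-0.7029 -0.     -0.7113]] [ 0.4725 -0.2067  0.1809]
turn [ 0.202 -0.442  0.289] shift [-1.402  0.047  0.121]
turn [ 0.202 -0.442  0.289] shift [-1.504 -0.077  0.938]
```

apply_moves:
  series:
    - [0,0,0,-0.1,0,-0.1,0.354]
    - [0.02,-0.04,0.03,-0.25,0,-0.2,0.354]
    - [0.05,-0.1,0.06,-0.4,0.01,-0.25,0.354]
    - [0.08,-0.18,0.12,-0.55,0.02,-0.25,0.354]
    - [0.1,-0.22,0.145,-0.7,0.02,-0.25,0.354]
    - [0.1,-0.22,0.145,-0.7,0.02,-0.25,0.354]
    - [0.1,-0.22,0.145,-0.7,0.02,-0.25,0.354]

```text
t: 13.9
eef_pos: [0.4696, 0.0389, 0.3287]
tcp_rot: [0.69, 0.659, -0.22, 0.201]
ft_force: [-0.4, 0.8, -1.4]
opening: 0.0305
finger_force: 5.1
```

```bash
python3 - <<'E'
from hg import *
M,p=ringpose(-.075); step(M,p+UP*.14-.09*D)
E
```

```text
turn [ 0.1   -0.221  0.146] shift [-0.62   0.138  0.474]
```

apply_moves:
  series:
    - [0.02,-0.05,0.03,-0.15,0.03,0.11,0.354]
    - [0.05,-0.1,0.07,-0.3,0.06,0.22,0.354]
    - [0.08,-0.16,0.11,-0.45,0.1,0.34,0.354]
    - [0.1,-0.221,0.146,-0.57,0.13,0.43,0.354]
    - [0.1,-0.221,0.146,-0.62,0.138,0.474,0.354]
    - [0.1,-0.221,0.146,-0.62,0.138,0.474,0.354]
    - [0.1,-0.221,0.146,-0.62,0.138,0.474,0.354]
    - [0.1,-0.221,0.146,-0.62,0.138,0.474,0.354]

```text
t: 14.7
eef_pos: [0.49, -0.1158, 0.3214]
tcp_rot: [0.712, 0.591, -0.291, 0.243]
ft_force: [0.2, -0.1, -1.6]
opening: 0.0301
finger_force: 5.1
```

```bash
python3 - <<'E'
from hg import *
from bench import manip
s=manip.get_state(); print(s["eef_pos"],s["joint_pos"],s["finger_force"],s["opening"])
M,p=ringpose(-.075); step(M,p+UP*.14-.09*D); step(M,p)
g=grab("scene","cK");f=grab("side","sK");Rm=R.from_quat(s["tcp_rot"]).as_matrix()
P=tw_pts(s["eef_pos"],Rm,PAR,[(.04,0,0),(.055,0,0),(-.130,0,0),(-.191,0,0)])
print(P,proj(g,P),proj(f,P)); print("peg scene",proj(g,np.array([ORG,ORG-.047*D+UP*.0075])),"side",proj(f,np.array([ORG,ORG-.047*D+UP*.0075])))
E
```

```text
[ 0.49   -0.1158  0.3214] [-0.4517  0.5074  0.2537  1.8191  0.6218  1.241  -0.7266] 5.130924805998802 0.030088987770917994
turn [ 0.004 -0.002  0.002] shift [-0.008 -0.001  0.011]
turn [ 0.004 -0.002  0.002] shift [ 0.163 -0.004  0.825]
[[ 0.4919 -0.1049  0.429 ]
 [ 0.4919 -0.1049  0.444 ]
 [ 0.4922 -0.1046  0.259 ]
 [ 0.4923 -0.1045  0.198 ]] [[321.7928 111.2005]
 [321.8856 105.6592]
 [320.7943 170.8074]
 [320.4584 190.8599]] [[274.3654 117.4098]
 [274.4739 109.9283]
 [273.2389 195.0701]
 [272.8761 220.0893]]
peg scene [[364.2876 152.3783]
 [352.7789 153.0879]] side [[269.4185 220.4605]
 [270.6145 206.0261]]
```

```bash
python3 - <<'E'
import cv2,numpy as np
np.set_printoptions(linewidth=200)
i=cv2.imread("pics/sK.png").max(2).astype(int); print("side cols 260..290"); 
for r in range(104,134,1): print(r,i[r,260:290])
for r in range(180,226,4): print(r,i[r,262:286])
E
```

```text
side cols 260..290
104 [78 42 42 46 48 48 51 51 57 59 62 64 64 63 68 71 72 70 81 83 84 81 76 70 67 61 62 59 60 57]
105 [82 37 42 47 48 48 54 56 61 58 62 65 65 67 63 68 72 72 76 81 84 82 78 70 69 64 61 58 60 58]
106 [79 42 42 44 50 51 50 56 58 57 60 62 65 66 64 64 71 72 76 81 81 82 77 75 65 63 62 59 59 59]
107 [86 41 46 49 49 49 53 55 53 54 56 55 54 54 58 57 59 60 66 72 74 75 70 67 67 66 62 60 63 58]
108 [93 45 41 46 50 52 52 49 48 46 44 43 38 40 42 46 45 43 46 45 47 50 52 57 61 61 57 62 62 55]
109 [87 40 43 44 46 40 39 37 34 31 31 35 46 65 69 76 81 71 59 40 32 37 37 42 43 53 52 58 58 60]
110 [ 89  45  40  42  36  35  32  35  34  28  36  68 120 152 153 155 169 170 151  93  43  27  33  35  32  36  40  43  53  52]
111 [ 86  40  34  35  35  32  30  26  28  39  87 127 159 180 177 173 191 198 188 147  95  51  30  29  26  30  34  33  39  46]
112 [ 82  37  28  36  31  30  30  31  31  71 132 154 143 134 123 115 127 143 153 163 159 103  43  27  31  35  33  33  32  36]
113 [ 79  36  31  30  31  27  29  27  41 105 140 131 109  92  80  74  79  89 108 143 171 132  62  30  31  31  31  33  31  34]
1
[... 3042 characters left out ...]
149 161 132 105 110 121 123 124 129 124 113 127 127 133 132 134 134 143 152 155 155 155]
204 [134 136 134 134 136 135 132 140 176 186 152  92  94 127 137 135 136 135 121 110 123 131 141 146]
208 [201 180 211 220 218 219 197 199 215 219 193 121 117 206 219 219 220 218 166 114 125 132 141 136]
212 [179 127 149 210 234 224 196 191 191 200 147  80  84 142 154 153 147 137 137 133 132 136 135 138]
216 [156 110 110 119 119 118 118 119 113 117 119 118 113 126 207 220 220 219 218 218 218 219 219 218]
220 [147  84  55  51  51  51  53  55  52  54  52  49  70 146 194 204 204 205 207 207 207 209 211 210]
224 [100  68  52  54  51  51  51  54  54  53  50  51  56  99 132 138 139 138 124 121 120 122 122 121]
```

apply_moves:
  series:
    - [0.004,-0.002,0.002,0.03,-0.01,0.15,0.354]
    - [0.004,-0.002,0.002,0.06,-0.01,0.3,0.354]
    - [0.004,-0.002,0.002,0.09,-0.01,0.45,0.354]
    - [0.004,-0.002,0.002,0.12,-0.01,0.6,0.354]
    - [0.004,-0.002,0.002,0.14,-0.01,0.72,0.354]
    - [0.004,-0.002,0.002,0.16,-0.01,0.79,0.354]
    - [0.004,-0.002,0.002,0.163,-0.01,0.825,0.354]
    - [0.004,-0.002,0.002,0.163,-0.01,0.825,0.354]
    - [0.004,-0.002,0.002,0.163,-0.01,0.825,0.354]

```text
t: 15.7
eef_pos: [0.4714, -0.2078, 0.1816]
tcp_rot: [0.713, 0.589, -0.293, 0.243]
ft_force: [0.9, -0.4, -1.1]
opening: 0.0303
finger_force: 5.1
```

```bash
python3 - <<'E'
from hg import *
np.set_printoptions(linewidth=220)
from bench import manip
s=manip.get_state(); print(s["eef_pos"],s["finger_force"])
M,p=ringpose(-.075); step(M,p)
g=grab("scene","cL");f=grab("side","sL");Rm=R.from_quat(s["tcp_rot"]).as_matrix()
P=tw_pts(s["eef_pos"],Rm,PAR,[(.04,LAT,0),(.055,LAT,0)])
tip=ORG-.047*D+UP*.0075; Q=np.array([ORG,ORG-.01*D,tip])
print(P[0],"scene",proj(g,P),proj(g,Q)); print("side",proj(f,P),proj(f,Q))
i=cv2.imread("pics/sL.png").max(2).astype(int); print("side c256")
for r in range(180,236,1): print(r,i[r,256:286])
i=cv2.imread("pics/cL.png").max(2).astype(int); print("scene c328")
for r in range(136,168,1): print(r,i[r,328:372])
E
```

```text
[ 0.4714 -0.2078  0.1816] 5.135347098112106
turn [-0.     0.002 -0.003] shift [ 0.007  0.004 -0.002]
[ 0.4729 -0.1965  0.2892] scene [[346.2501 154.1218]
 [346.422  149.1436]] [[364.2876 152.3783]
 [361.8493 153.0424]
 [352.7789 153.0879]]
side [[270.7251 199.189 ]
 [270.8121 192.0664]] [[269.4185 220.4605]
 [269.6736 218.0512]
 [270.6145 206.0261]]
side c256
180 [233 166  63  41  48  45  51  54  56  58  57  59  62  63  67  65  63  67  72  71  72  75  76  70  69  66  66  61  63  58]
181 [220 148  55  41  46  51  55  54  58  55  59  60  61  64  67  66  68  66  70  73  73  73  72  72  69  65  64  63  61  59]
182 [185  97  44  46  47  49  53  55  58  57  62  63  62  65  63  67  68  68  72  71  74  68  72  69  69  66  65  65  63  63]
183 [174  75  38  43  49  52  55  59  58  58  58  62  63  61  62  64  66  66  71  72  72  72  72  73  66  68  62  65  63  61]
184 [173  75  42  47  48  52  51  54  56  58  57  58  56  61  58  62  64  63  65  69  68  68  65  67  67  62  65  62  63  63]
185 [148  63  41  43  47  43  50  52  46  49  47  46  47  47  51  51  47  52  50  51  52  56  55  57  55  59
[... 11272 characters left out ...]
7  65  81 114 152 181 195 198 191 168 131 109 105 110 118 122 121 120 121 120 122 124 123 121 120 118 116 133 160 175 172 163 155 149 141 133 127 124 122]
165 [ 58  57  56  58  57  61  59  74 103 143 177 195 198 190 168 134 111 106 111 118 121 120 119 120 123 122 124 123 122 121 121 120 139 172 190 192 189 185 183 176 163 155 150 143]
166 [ 57  57  59  59  59  61  59  65  84 126 165 189 196 190 167 133 109 105 113 120 122 119 117 120 120 122 123 122 123 121 120 123 141 175 193 197 198 198 197 193 189 186 183 175]
167 [ 59  57  59  56  58  57  58  62  69 100 140 174 190 188 167 130 108 106 112 120 123 118 117 120 120 123 123 124 122 121 118 120 141 174 194 200 200 200 199 199 198 197 195 192]
```

```bash
sed -i 's/^LAT.*//; s/; LAT=-.0005/; LAT=.0022/' cp.py; python3 - <<'E'
from hg import *
for px,dz in((-.075,0),(-.055,0),(-.04,0),(-.03,0.0),(-.03,-.006),(-.03,-.008)):
    M,p=ringpose(px,dz); print(px,dz); step(M,p)
E
```

```text
-0.075 0
turn [ 0.     0.001 -0.003] shift [ 0.007 -0.01  -0.002]
-0.055 0
turn [ 0.     0.001 -0.003] shift [-0.062 -0.01   0.07 ]
-0.04 0
turn [ 0.     0.001 -0.003] shift [-0.105 -0.009  0.134]
-0.03 0.0
turn [ 0.     0.001 -0.003] shift [-0.133 -0.009  0.176]
-0.03 -0.006
turn [ 0.     0.001 -0.003] shift [-0.112 -0.009  0.197]
-0.03 -0.008
turn [ 0.     0.001 -0.003] shift [-0.105 -0.009  0.204]
```

apply_moves:
  series:
    - [0,0,0,0.004,-0.01,0,0.354]
    - [0,0,0,0.004,-0.01,0,0.354]
    - [0,0,0,-0.03,-0.01,0.035,0.354]
    - [0,0,0,-0.062,-0.01,0.07,0.354]
    - [0,0,0,-0.085,-0.01,0.102,0.354]
    - [0,0,0,-0.105,-0.009,0.134,0.354]
    - [0,0,0,-0.105,-0.009,0.134,0.354]

```text
t: 16.5
eef_pos: [0.4613, -0.243, 0.177]
tcp_rot: [0.714, 0.588, -0.295, 0.242]
ft_force: [-0.3, -0.1, -0.9]
opening: 0.0303
finger_force: 5.1
```

```bash
python3 - <<'E'
from hg import *
np.set_printoptions(linewidth=220)
from bench import manip
s=manip.get_state(); print(s["ft_force"],s["finger_force"])
for px,dz in((-.03,0.0),(-.03,-.006),(-.03,-.009)):
    M,p=ringpose(px,dz); step(M,p)
f=grab("side","sM");Rm=R.from_quat(s["tcp_rot"]).as_matrix()
P=tw_pts(s["eef_pos"],Rm,PAR,[(.04,LAT,0)]); print(P,proj(f,P),proj(f,ORG-.047*D+UP*.0075))
i=cv2.imread("pics/sM.png").max(2).astype(int)
for r in range(196,222,1): print(r,i[r,258:284])
E
```

```text
[-0.3259 -0.107  -0.8521] 5.1425014436244965
turn [-0.005  0.004 -0.004] shift [-0.02   0.008  0.031]
turn [-0.005  0.004 -0.004] shift [0.001 0.008 0.052]
turn [-0.005  0.004 -0.004] shift [0.011 0.008 0.063]
[[ 0.4658 -0.232   0.2846]] [[269.6527 208.9918]] [[270.6145 206.0261]]
196 [33 32 37 32 32 33 30 32 32 33 28 36 29 30 35 30 37 36 36 38 36 34 38 40 37 43]
197 [36 32 32 27 37 30 31 29 32 28 29 32 29 29 32 30 27 34 32 29 35 30 38 30 34 34]
198 [35 32 30 27 32 30 30 35 31 31 33 32 34 31 31 37 32 33 30 31 31 33 27 29 36 36]
199 [34 34 31 33 28 30 29 31 25 31 34 25 28 32 31 33 31 32 32 33 30 33 35 29 31 36]
200 [31 33 32 35 35 34 31 33 31 39 42 50 44 34 29 27 29 34 33 36 31 33 31 28 30 39]
201 [ 37  34  35  35  35  34  33  45  75 104 113 137 123 100  86  58  36  31  37  37  35  39  37  34  37  40]
202 [ 37  39  38  35  33  44  57  91 156 175 174 187 188 192 192 144  78  42  38  41  38  39  41  39  39  39]
203 [ 34  33  32  34  38  92 132 145 183 188 178 175 195 213 220 189 143  83  44  35  37  39  42  37  34  37]
204 [ 41  37  35  31  63 143 171 157 144 138 121 115 138 152 162 178
[... 1211 characters left out ...]
118  86  57  52  48  48  48  58  61  66]
216 [ 77  72  72  73  62  78 112 121 123 120 119 118 117 121 123 122 117  81  54  54  51  49  51  56  61  62]
217 [163 151 155 151 119  97 114 121 121 120 117 119 119 116 117 120 115  86  89  96  96  89  82  80  81  81]
218 [212 207 207 206 168 110 101 105 106 102 104 102 105 102 104 104 103 115 173 187 186 183 180 181 181 181]
219 [211 210 212 213 173 102  71  70  75  71  72  69  72  74  75  78  84 147 211 223 224 223 223 223 224 225]
220 [184 186 188 188 149  87  57  54  53  56  53  56  54  52  53  54  69 151 197 207 208 208 209 211 212 211]
221 [154 156 155 157 127  74  54  54  56  54  53  51  54  47  54  50  65 133 168 178 180 182 181 182 183 183]
```

apply_moves:
  series:
    - [0,0,0,-0.01,0.005,0.016,0.354]
    - [0,0,0,-0.02,0.005,0.031,0.354]
    - [0,0,0,-0.02,0.005,0.031,0.354]
    - [0,0,0,-0.01,0.005,0.041,0.354]
    - [0,0,0,0,0.005,0.052,0.354]
    - [0,0,0,0,0.005,0.052,0.354]

```text
t: 17.15
eef_pos: [0.462, -0.2495, 0.1703]
tcp_rot: [0.713, 0.588, -0.295, 0.243]
ft_force: [0.5, -0.7, 3.9]
opening: 0.0302
finger_force: 4.6
```

```bash
python3 - <<'E'
from hg import *
np.set_printoptions(linewidth=220)
from bench import manip
s=manip.get_state(); print(s["ft_force"],s["finger_force"],s["eef_pos"])
f=grab("side","sN");Rm=R.from_quat(s["tcp_rot"]).as_matrix()
P=tw_pts(s["eef_pos"],Rm,PAR,[(.04,LAT,0)]); print(P,proj(f,P)); e=P[0]-ORG; print("peg frame x,y,z",e@D,e@np.cross(UP,D),e[2])
i=cv2.imread("pics/sN.png").max(2).astype(int)
for r in range(200,226,1): print(r,i[r,256:282])
E
```

```text
[ 0.5481 -0.7417  3.942 ] 4.645976945757866 [ 0.462  -0.2495  0.1703]
[[ 0.4664 -0.2384  0.2778]] [[270.4217 213.6495]]
peg frame x,y,z -0.03144289161159817 0.000428178225712908 -0.001168914739518856
200 [36 40 34 41 33 37 30 36 31 30 30 29 37 35 34 26 33 33 34 36 32 31 30 33 37 38]
201 [40 29 33 33 35 29 30 29 35 34 34 35 34 31 32 37 32 35 28 35 31 35 29 34 31 33]
202 [30 33 32 37 32 35 33 32 32 28 32 27 27 30 31 27 29 31 32 33 29 37 26 32 32 27]
203 [31 33 29 36 31 29 32 33 32 32 25 29 29 32 48 49 38 24 29 29 32 32 31 31 25 31]
204 [ 36  30  30  39  36  38  35  35  33  29  34  41  53  78 139 148  99  47  28  29  32  34  34  33  31  33]
205 [ 33  29  36  39  36  33  37  37  31  45  82 108 136 170 206 208 171 112  67  42  33  32  35  39  36  35]
206 [ 36  33  36  41  38  41  37  36  48  94 144 165 180 201 215 215 204 183 158  99  50  39  35  40  41  36]
207 [ 40  40  38  34  36  33  37  51 109 144 164 169 165 162 163 168 188 197 194 159  97  49  37  41  37  42]
208 [ 48  44  41  40  37  30  40  86 145 159 142 124 108 110 113 115 124 140 171 178 145  78  40  34  37  34]
209 [ 48  48  
[... 1103 characters left out ...]
211 212 213 173 102  74  73  74  74  72  71  73  75  75  75  85 147 211 223 223 223 223 223]
220 [181 184 185 187 188 187 151  84  57  54  56  52  54  55  52  53  52  50  70 150 198 208 207 209 211 211]
221 [149 152 155 155 156 157 127  74  56  55  54  55  54  54  53  52  53  52  63 131 170 176 181 181 181 182]
222 [117 118 119 121 122 122 104  67  52  51  53  52  55  51  54  53  54  52  62 106 136 140 143 146 145 146]
223 [ 98  98  97  96 101 102  94  66  50  54  53  50  56  53  53  55  56  54  60  87 107 109 113 112 114 114]
224 [87 69 71 78 86 87 80 62 54 51 52 53 52 54 51 53 52 52 56 79 91 94 92 92 96 95]
225 [89 46 44 58 68 68 61 57 56 52 49 52 56 55 52 53 55 53 57 58 66 73 75 73 78 81]
```

apply_moves:
  series:
    - [0,0,0,-0.003,0,-0.003,0.356]
    - [0,0,0,-0.003,0,-0.003,0.36]
    - [0,0,0,-0.003,0,-0.003,0.37]
    - [0,0,0,-0.003,0,-0.003,0.4]
    - [0,0,0,-0.003,0,-0.003,0.5]
    - [0,0,0,-0.003,0,-0.003,0.8]
    - [0,0,0,-0.003,0,-0.003,1]
    - [0,0,0,-0.003,0,-0.003,1]

```text
t: 18.0
eef_pos: [0.462, -0.2487, 0.1704]
tcp_rot: [0.713, 0.589, -0.294, 0.242]
ft_force: [-0.2, -0.6, 0.1]
opening: 0.0835
finger_force: 0.0
```

```bash
python3 - <<'E'
from hg import *
np.set_printoptions(linewidth=220)
f=grab("side","sO"); g=grab("wrist","wO")
i=cv2.imread("pics/sO.png").max(2).astype(int)
for r in range(203,217,1): print(r,i[r,256:282])
a=cv2.imread("pics/sN.png").astype(int);b=cv2.imread("pics/sO.png").astype(int)
# tweezers jaws/coupon region
P=np.array([[.4662,-.2384,.2778-z] for z in(.17,.231)]); print(proj(f,P))
for r in range(258,325,4): print(r,i[r,252:284])
E
```

```text
203 [27 34 35 37 33 34 34 30 29 29 34 31 26 27 46 56 37 31 31 33 27 28 29 31 33 31]
204 [ 34  34  31  40  33  32  37  34  35  35  37  53  65  79 130 147 101  44  31  32  33  28  33  34  36  33]
205 [ 37  31  34  39  42  36  36  34  34  41  92 142 166 172 204 217 181 111  65  38  32  36  33  37  41  37]
206 [ 39  41  37  36  38  41  37  36  62  92 145 183 204 201 216 225 208 179 148  97  54  39  37  35  40  35]
207 [ 40  42  41  41  38  35  31  61 140 149 155 164 162 156 158 167 183 190 187 172 116  54  33  41  33  41]
208 [ 49  44  46  41  36  34  34  95 174 162 134 114 104 109 110 115 118 136 168 193 166  95  38  32  34  34]
209 [ 51  47  46  39  40  37  56 112 141 127 100  75  90 153 176 176 127  97 123 161 170 127  60  35  32  36]
210 [ 47  48  46  47  47  49  82 120 122 107  71  49 119 199 220 218 157  76  86 115 147 148  95  39  36  44]
211 [ 47  48  48  45  44  49  91 115 114  96  58  62 165 211 218 217 160  70  57 101 132 156 104  43  39  47]
212 [ 50  51  46  46  47  52  80 106 104  92  74  83 171 196 195 202 149  74  54  95 116 132  90  54  49  58]
213 [ 59  52  50  49  46  
[... 2034 characters left out ...]
5 217 217 216 216 217 217 212]
306 [209 208 209 209 209 209 208 209 209 208 208 209 208 209 208 210 187 114  62 127 199 210 210 209 217 219 217 214 210 208 209 209]
310 [136 158 166 170 184 193 198 200 208 212 206 196 193 187 176 184 164 100  58 122 156 163 171 181 185 188 191 187 189 205 209 205]
314 [151 176 180 188 180 185 182 181 177 148 131 132 129 130 154 168 144  84  73 152 163 133 119 144 150 120 105 103 103 106 106 105]
318 [133 132 132 131 130 130 131 132 140 144 149 138 120 118 116 120 156 167 176 195 199 199 200 199 201 190 186 186 186 187 187 188]
322 [137 129 127 128 129 136 144 140 130 129 128 128 112  98  94  96 111 118 147 172 192 197 197 197 196 193 187 183 182 183 184 184]
```

apply_moves:
  series:
    - [0,0,0,0,0,-0.06,1]
    - [0,0,0,0,0,-0.14,1]
    - [0,0,0,0,0,-0.24,1]
    - [0,0,0,0,0,-0.36,1]
    - [0,0,0,0,0,-0.5,1]
    - [0,0,0,0,0,-0.64,1]
    - [0,0,0,0,0,-0.78,1]
    - [0,0,0,0,0,-0.78,1]
    - [0,0,0,0,0,-0.78,1]
    - [0,0,0,0,0,-0.78,1]
    - [0,0,0,0,0,-0.78,1]
    - [0,0,0,0,0,-0.78,1]
    - [0,0,0,0,0,-0.78,1]
    - [0,0,0,0,0,-0.78,1]

```text
t: 19.5
eef_pos: [0.4827, -0.1411, 0.281]
tcp_rot: [0.713, 0.588, -0.294, 0.242]
ft_force: [0.1, -0.2, -0.2]
opening: 0.0851
finger_force: 0.0
```

```bash
python3 - <<'E'
from hg import *
np.set_printoptions(linewidth=220)
f=grab("side","sP"); h=grab("side","sQ"); 
a=f["img"].max(2).astype(int);b=h["img"].max(2).astype(int); o=cv2.imread("pics/sO.png").max(2).astype(int)
print("motion",np.abs(a-b)[195:325,245:295].max())
for r in list(range(203,216,2)): print(r,a[r,256:282])
for r in range(278,316,6): print(r,a[r,258:280],o[r,258:280])
# scene check: bare boundary/coupon tilt toward stand
g=grab("scene","cP"); P=np.array([[.4662,-.2384,.2778-z] for z in(0,.10,.161,.231)]); print(proj(g,P))
c=g["img"].max(2).astype(int)
for r in range(195,240,4): print(r,c[r,330:366])
E
```

```text
motion 33
203 [127 130 134 133 132 132 133 136 137 134 134 135 135 135 139 138 135 136 136 135 135 134 136 134 114 104]
205 [133 134 133 133 134 132 133 141 136 138 139 177 185 184 215 225 202 159 141 137 133 134 134 134 120 111]
207 [174 173 174 176 177 173 168 206 182 183 168 166 162 154 158 165 181 188 198 180 172 178 179 178 139 113]
209 [220 221 221 220 220 220 202 157 136 126 139 176 154 158 172 173 135 133 132 153 173 207 220 218 168 119]
211 [231 230 233 234 235 229 187 130 111 166 234 240 213 211 216 212 190 210 181 127 127 156 151 140 136 141]
213 [246 254 253 254 253 229 166 109 100 141 177 179 142 123 132 162 164 146 128 108 108 118 145 155 178 183]
215 [238 246 249 251 235 201 150  97 103 116 118 106 106 112 115 115 119 121 115  96 107 167 211 220 220 221]
278 [220 210 190 162 165 171 198 207 207 189 148 151 141 144 188 204 207 213 217 219 216 213] [221 211 193 163 167 172 199 208 210 202 161 129 132 152 203 216 220 220 220 220 220 221]
284 [221 220 220 220 220 220 220 220 190 132 128 224 214 150 108 149 198 207 208 207 207 207] [209 210 209 209 208 210 209 210 195 142 1
[... 2152 characters left out ...]
184 174 159 147 137 137 141 138 120  92  83  81  83  85 100 138 176 195 200 200 200 200 201 201 200]
227 [193 193 192 189 182 176 171 162 152 144 136 130 130 129 132 135 143 149 153 155 156 150 138 128 128 133 143 157 173 184 192 198 200 200 200 201]
231 [195 194 193 190 190 189 186 180 178 182 188 193 199 201 202 201 202 199 193 184 170 155 137 125 123 129 132 132 128 126 127 130 133 141 151 165]
235 [185 194 199 202 203 203 203 203 204 202 200 197 189 184 178 175 175 175 177 178 170 148 111  84  79 109 149 175 183 186 186 186 187 188 188 182]
239 [157 140 126 123 132 149 168 180 190 195 199 201 203 201 200 198 197 197 194 180 153 116  88  78  76  91 121 148 160 165 165 167 170 179 184 186]
```

apply_moves:
  series:
    - [0,0,0,0,0,-0.1,1]
    - [0,0,0,0,0,-0.1,1]
    - [0,0,0,0,0,-0.1,1]
    - [0,0,0,0,0,-0.1,1]
    - [0,0,0,0,0,-0.1,1]
    - [0,0,0,0,0,-0.1,1]
    - [0,0,0,0,0,-0.1,1]
    - [0,0,0,0,0,-0.1,1]
    - [0,0,0,0,0,-0.1,1]
    - [0,0,0,0,0,-0.1,1]
    - [0,0,0,0,0,-0.1,1]
    - [0,0,0,0,0,-0.1,1]
    - [0,0,0,0,0,-0.1,1]
    - [0,0,0,0,0,-0.1,1]
    - [0,0,0,0,0,-0.1,1]
    - [0,0,0,0,0,-0.1,1]
    - [0,0,0,0,0,-0.1,1]
    - [0,0,0,0,0,-0.1,1]
    - [0,0,0,0,0,-0.1,1]
    - [0,0,0,0,0,-0.1,1]

```text
t: 21.65
eef_pos: [0.4855, -0.127, 0.2954]
tcp_rot: [0.713, 0.589, -0.294, 0.242]
ft_force: [-0.5, 0.3, -1.3]
opening: 0.0854
finger_force: 0.0
```

```bash
python3 - <<'E'
from hg import *
np.set_printoptions(linewidth=220)
L=[grab("side",f"sR{k}")["img"].astype(int).max(2) for k in range(6)]
print("frame diffs",[np.abs(L[k+1]-L[k])[205:325,245:295].max() for k in range(5)],[np.abs(L[k+1]-L[k])[20:60,20:60].max() for k in range(5)])
for r in (296,308): print(r,[L[k][r,266:274] for k in(0,2,5)])
from bench import manip; print(manip.get_state()["t"])
E
```

```text
frame diffs [np.int64(29), np.int64(23), np.int64(32), np.int64(19), np.int64(18)] [np.int64(13), np.int64(13), np.int64(13), np.int64(14), np.int64(12)]
296 [array([220, 219, 199, 127,  71, 145, 210, 220]), array([220, 219, 199, 126,  73, 147, 210, 220]), array([218, 220, 221, 152,  77, 145, 209, 220])]
308 [array([220, 220, 202, 126,  70, 162, 212, 221]), array([221, 220, 199, 124,  71, 164, 212, 220]), array([219, 221, 221, 152,  73, 149, 211, 219])]
21.95
```

```bash
python3 -c "
from bench import manip; print(manip.job_done())"
```

```text
the job is handed in; nothing more can be done
None
```

I handed the job in at about 22 s: the tweezers hang by their ring on the free peg, shut on the long coupon. By the last camera readings the coupon hangs nearly straight and almost still, but no verdict came back.

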